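# Scoop specimen mounts into the ultrasonic cleaner and shut its hood

## Robot

A 7-joint arm with a two-finger parallel gripper is mounted at the origin on a cart in front of the work surface, level with it; the furniture and walls round the work are solid. World frame = base frame: x ahead of the robot, y to its left, z up, the work surface at z = 0. Lengths are in m, angles in rad, forces in N, time in s.
With the tool pointing down it reaches from about 0.425 to 0.825 m from the base axis. Payload 3.6 kg.
Tool frame: the origin (TCP) lies midway between the tips of the shut fingers; the grasp point (between the pads) lies 19 mm behind it (r.hold_point_z is the distance from the TCP to the grasp point, in m); z points along the fingers, x is the direction in which the jaws open and shut, and the axes are right-handed (so a half turn about z gives the same grasp; the last joint's range is limited). The gripper opens to 85 mm and grips with 20 to 120 N. Pads are 22 mm wide; open, the fingers measure 114 mm over their backs; the gripper's body (76 mm by 85 mm) begins 54 mm behind the grasp point. The pads swing forward as they close: fully open they stand 13 mm farther back than shut.
Start: joints at [1.27, 0.615, -0.013, 1.423, 0.008, 1.103, -0.04], TCP at [0.176, -0.626, 0.231] pointing down, gripper open.
Joint ranges: [-3.12, 3.12], [-0.3, 2.06], [-1.34, 1.32], [0.26, 2.42], [-1.36, 4.5], [0.01, 1.98], [-2.84, 2.84]. Speed limits (rad/s): [2.79, 2.79, 3.14, 3.14, 3.14, 3.14, 3.14].

## Interface

Orientations are given as a unit quaternion [x, y, z, w].
In Python, from workcell import r, viewer gives the robot as it stands. The module is installed in compiled form; this text tells all that it offers.
- The arm moves only by the shell command python3 -m handwheel 'ROWS' [FORCE]. ROWS is JSON, a list that holds one entry, the list of rows, each a list of 5 numbers: the finger opening in m, from 0 to 0.0854, then the shift along the world's x, y, z in m, then the turn about the world's z in rad. A call has 1 to 10 rows; each row is the pose to reach, as a shift and turn from the pose commanded when the call began; what a row does not reach only later rows make up. A row lasts 1/12 s, in which the tool goes at most 41.7 mm and 7.16 degrees, less where a joint would pass 70% of its speed; a pose out of reach is approached as far as the arm can. A call with a gripper value outside its range is refused whole. The fingers move at their own pace and stop on an object; FORCE is the grip in N (left out, the last holds). Time passes only in rows, so rows that repeat a pose let the fingers close. It gives the time, the measured TCP pose, the force and the opening at its end, in the units of the state.
- r.sense(): the state, without advancing time (a new reading comes with each control period).
- viewer.camera(name): name is "scene" or "top" or "wrist"; returns the picture (420x560x3 uint8, red, green, blue); there is no depth.
- viewer.calibration(name): a dict with "fx", "fy", "cx", "cy" (pixels), "camera_from_world" (4x4, takes a point from world to camera coordinates); the wrist camera has in their place "mount" (4x4, takes a point from camera to tool coordinates, whose origin is the TCP and whose axes are the tool frame's). Camera axes: x right, y up, looking along -z (the intrinsics and any distortion apply to the point x, -y, -z); pixel columns grow to the right and rows downward; lengths in m; the calibration is good to about 2 mm. A picture is of the moment at which its call begins: read the wrist's pose just before it. calibration takes no time and is no camera call.
- r.close_job(): hands the job in, once; it reports no verdict.
The state is a dict: "clock": time; "joints": joint angles; "dq": joint speeds; "tau": joint torques, N m; "ee_pos": TCP position; "tcp_rot": TCP orientation; "force": force on the tool from outside, world axes, zero at the start; "torque": the same for the moment, N m; "opening": finger opening in m.
Only numpy, scipy, OpenCV 4.12 (cv2) and the standard library are available. Lean on these libraries where they do the work, as an engineer would, in place of code of your own. Each camera call takes 0.05 s, during which the arm holds its last target.

## Task

Take the flat scoop, push the gritty specimen mounts in the catch tray against the tray's backstop wall so that they ride up on the scoop, and tip every one of them into the open tank of the ultrasonic cleaner, never touching a mount with the gripper. Then lay the scoop flat in its shallow holder dish, break the locked hood stay by pushing its release bar down, and lower the hood gently until it is fully shut. Leave the things standing round about where they are.

Things in the scene. Friction and masses are not known exactly. Their poses are not given: they have to be found in the camera images.
- cleaner: Ultrasonic cleaner, a white box 200 (x) by 160 (y) mm, fixed and dry; origin under its centre on the desk, x away from the robot, y to the left, z up. Rim 110 mm above the desk; tank in the middle 170 by 130 mm inside, its floor 48 mm above the desk; walls 15 mm. The aluminium hood stands open at the far side, and the stay is outside the left (+y) side.
- tank_floor (a point): Centre of the tank's floor.
- hood_hinge (a point): Middle of the hood's hinge line, which runs along the cleaner's y at the far rim (95 mm in +x of the cleaner's centre, 110 mm up).
- hood_edge (a point): Middle of the hood's free edge, on its outer face. 188 mm from the hinge line. The hood is a flat plate 160 mm wide, 7 mm thick.
- hood (a joint): Hood hinge, rad: 0 = locked open (85 degrees up from shut), 1.484 = fully shut. The hinge is stiff: the hood stays wherever it is left, and a push of under 5 N on its outer face near the free edge lowers it. While the stay is locked it cannot be lowered.
- release_bar (a point): Middle of the release bar: a black round bar 14 mm thick, 52 mm long, sticking out to the left (cleaner's +y) from the knuckle of the two-link stay; this point lies 124 mm left of the cleaner's centre plane. Pushed straight down from above (a few N) it snaps through the lock, then goes down and to the far side on an arc about the stay's pivot.
- stay_pivot (a point): Pivot of the stay's lower link on the box's left side, 55 mm in -x of the cleaner's centre, 85 mm above the desk. The release bar swings about it at 86 mm radius. Bar 30 mm down: hood lowered about 9 degrees; 50 mm down: about 27 degrees; with the hood shut the bar has folded down to about 25 mm above the desk.
- knuckle (a joint): Fold of the stay's knuckle, rad: 0 = locked just past straight, grows as it folds; above about 0.14 it is past the lock; about 2.3 with the hood shut.
- tray: Catch tray of sheet steel, fixed, 180 (x) by 230 (y) mm; origin under its centre, y along its length. Floor 3 mm thick, side walls 25 mm high at x = +-87.5 mm (5 mm thick, so 170 mm between them), backstop wall 30 mm high at its +y end (inner face at y = 115 mm); the -y end is open. Floor: ribbed rubber, friction about 0.5; walls, scoop and mounts are slippery, about 0.2.
- tray_backstop (a point): Foot of the backstop's inner face, in its middle, on the tray's floor.
- holder: The scoop's holder: a shallow grey plastic dish, fixed, 158 (x) by 198 (y) mm, floor 4 mm thick lined in black, rim 14 mm high and 4 mm thick (150 by 190 mm inside). Origin under its centre; may be turned a little about z.
- scoop_grip (a point): Centre of the scoop's grip, a black flat-sided bar 20 mm wide (y), 24 mm high, 85 mm long (x) over the rear of the pan; +x points to the nose, z up when flat. This point is 62 mm above the pan's underside, 75.5 mm behind the nose edge, 38 mm ahead of the scoop's rear.
- scoop_nose (a point): Middle of the scoop's nose edge, at the underside. Flat steel scoop, 180 g: pan 110 mm long, 96 mm wide over its sides, floor 2 mm thick, open only at the nose. Side walls 23 mm high from the rear to 32 mm behind the nose edge; rear wall 32 mm high.
- mount_0_mid (a point): Centre of specimen mount 0 (may be absent): a black resin disc 28 mm in diameter, 13 mm high, its rim fully rounded (radius 6.5 mm), 16 g. Lies in the tray.
- mount_1_mid (a point): Centre of specimen mount 1 (may be absent): a black resin disc 28 mm in diameter, 13 mm high, its rim fully rounded (radius 6.5 mm), 16 g. Lies in the tray.
- mount_2_mid (a point): Centre of specimen mount 2 (may be absent): a black resin disc 28 mm in diameter, 13 mm high, its rim fully rounded (radius 6.5 mm), 16 g. Lies in the tray.
- mount_3_mid (a point): Centre of specimen mount 3 (may be absent): a black resin disc 28 mm in diameter, 13 mm high, its rim fully rounded (radius 6.5 mm), 16 g. Lies in the tray.
- mount_4_mid (a point): Centre of specimen mount 4 (may be absent): a black resin disc 28 mm in diameter, 13 mm high, its rim fully rounded (radius 6.5 mm), 16 g. Lies in the tray.
- mount_5_mid (a point): Centre of specimen mount 5 (may be absent): a black resin disc 28 mm in diameter, 13 mm high, its rim fully rounded (radius 6.5 mm), 16 g. Lies in the tray.
- mount_6_mid (a point): Centre of specimen mount 6 (may be absent): a black resin disc 28 mm in diameter, 13 mm high, its rim fully rounded (radius 6.5 mm), 16 g. Lies in the tray.
- timer: White timer, 62 by 62 by 19 mm, left of the cleaner; bystander. Origin under its centre.
- bottle: Bottle, 48 mm in diameter, 104 mm high, left of the cleaner; bystander. Origin under its centre.
- stapler: Stapler, 37 by 136 by 52 mm, behind the holder; bystander. Origin under its centre.

How it is judged:
By the outcome, as a careful person would: the job done as asked, in the order asked, and still so for the second after the job is handed in, with the robot touching nothing.
Of mount_0, mount_1, mount_2, mount_3, mount_4, mount_5, mount_6 only 4 to 7 are there at a start; the rules pass over those that are not, and their reading is None.
At some moment in a run one of scoop, mount_0, mount_1, mount_2, mount_3, mount_4, mount_5, mount_6 may be knocked a few centimetres aside while the robot is not near it.
It also fails if it takes over 210 s, if anything falls off the work surface, if the arm or the gripper's body presses on something with over 40 N, if the wrist force passes 120 N, or if a joint passes its speed limit or range.

## Working session

There is one attempt and no reset: what is moved stays moved. The work goes in short steps, Python scripts to look and compute and a shell command to move; the robot and the scene stay as the last step left them, time stands still between calls to the robot, and variables do not carry over. Pictures are saved under pics/ and viewed, and the job is handed in when it is done.

```bash
ls -la; mkdir -p pics; python3 - <<'E'
from workcell import r, viewer
import cv2
s=r.sense(); print(s, r.hold_point_z)
for n in ("scene","top","wrist"):
    c=viewer.calibration(n); print(n,c)
    im=viewer.camera(n); cv2.imwrite(f"pics/a_{n}.png",im[:,:,::-1])
E
```

```text
total 12
drwxr-xr-x  3 agent agent 4096 Dec  7 04:26 .
drwxr-xr-x 23 root  root  4096 Dec  7 04:26 ..
drwxr-xr-x  2 agent agent 4096 Dec  7 04:26 pics
{'clock': 0.0, 'joints': array([ 1.2704925 ,  0.61592343, -0.01259078,  1.42488931,  0.00809022,
        1.10338943, -0.04040182]), 'dq': array([-3.83656665e-04, -4.26503030e-04, -1.66958923e-03,  5.54165527e-05,
        3.56303884e-05,  8.12212110e-04, -8.41104336e-04]), 'tau': array([ 1.45176091e-04, -4.69223785e+01,  2.59352177e-01, -1.71037656e+01,
        9.98571486e-03,  9.63437255e-03,  1.11019818e-05]), 'ee_pos': array([ 0.17555079, -0.62505917,  0.23013865]), 'tcp_rot': array([ 7.97004164e-01, -6.03972454e-01, -1.03271011e-03, -7.55758482e-04]), 'force': array([-0.01191778, -0.21895787,  0.47569897]), 'torque': array([ 0.05851124, -0.05942841, -0.00747343]), 'opening': 0.08551734339974203} 0.0187
scene {'fx': 494.57658008800564, 'fy': 494.57658008800564, 'cx': 283.3729658185421, 'cy': 206.95003185628295, 'camera_from_world': array([[ 0.75920238, -0.65034523, -0.02574546, -0.33288255],
       [ 0.29730656,  0.31133947,  0.90259
[... 275 characters left out ...]
[[-0.15251252, -0.98830001,  0.00173745,  0.176711  ],
       [ 0.95898569, -0.14756332,  0.24201552, -0.5021269 ],
       [-0.23892756,  0.03857659,  0.97027082, -1.72504772],
       [ 0.        ,  0.        ,  0.        ,  1.        ]])}
wrist {'fx': 328.21762087776114, 'fy': 328.21762087776114, 'cx': 278.3924999619566, 'cy': 211.01067518012817, 'mount': array([[ 9.99999667e-01, -4.62592988e-04, -6.72204278e-04,
        -7.96876005e-04],
       [-6.23345693e-04, -9.64671664e-01, -2.63454346e-01,
        -6.76429052e-02],
       [-5.26584286e-04,  2.63454678e-01, -9.64671631e-01,
        -1.42708934e-01],
       [ 0.00000000e+00,  0.00000000e+00,  0.00000000e+00,
         1.00000000e+00]])}
```

View pics/a_scene.png

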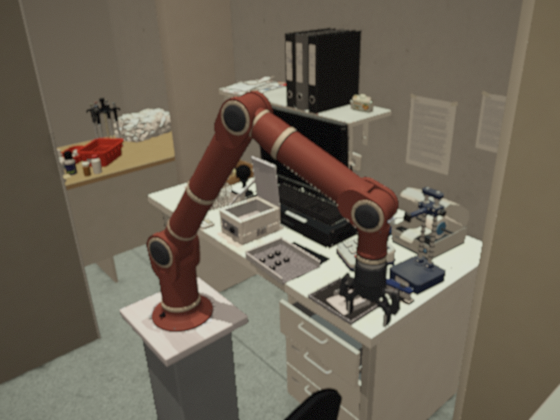

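View pics/a_top.png

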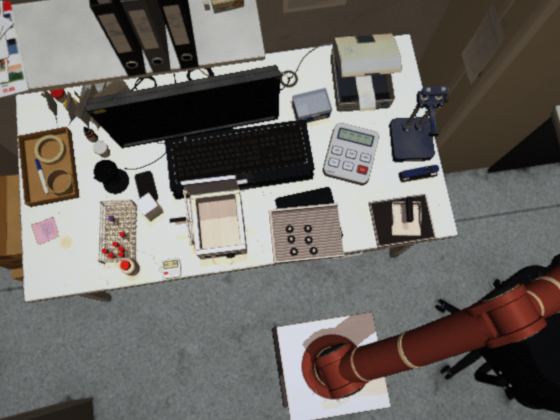

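View pics/a_wrist.png

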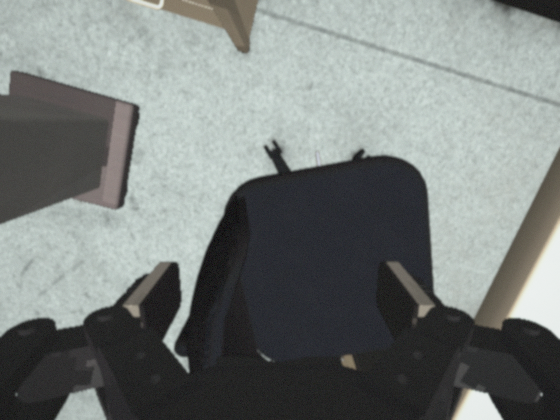

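```bash
python3 - <<'E'
import cv2
im=cv2.imread("pics/a_top.png")
c=im[160:290,90:270]; cv2.imwrite("pics/a1.png",cv2.resize(c,None,fx=4.4,fy=4.4,interpolation=cv2.INTER_CUBIC))
c=im[170:270,260:440]; cv2.imwrite("pics/a2.png",cv2.resize(c,None,fx=4.4,fy=4.4,interpolation=cv2.INTER_CUBIC))
E
```

```text
(no output)
```

View pics/a1.png

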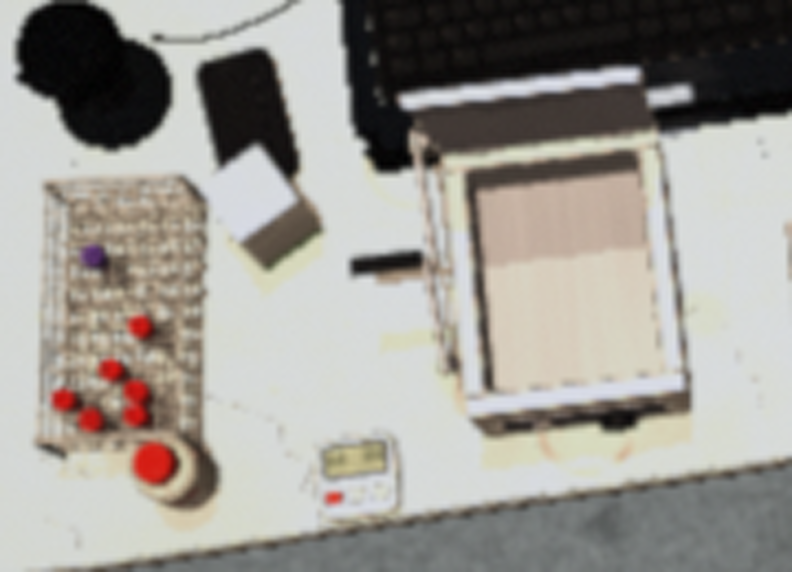

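View pics/a2.png

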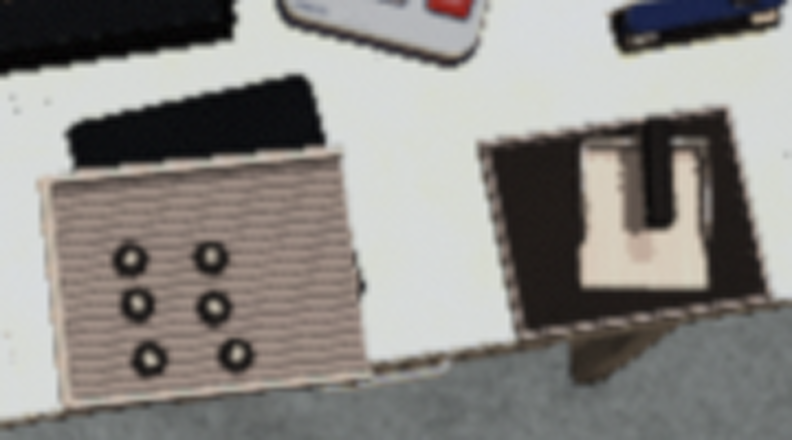

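```bash
cat > h.py <<'E'
import numpy as np, cv2
from workcell import r, viewer
from scipy.spatial.transform import Rotation as R
def T_wc(name,s=None):
    c=viewer.calibration(name)
    if name=="wrist":
        s=s or r.sense()
        W=np.eye(4);W[:3,:3]=R.from_quat(s['tcp_rot']).as_matrix();W[:3,3]=s['ee_pos']
        return c,W@c['mount']
    return c,np.linalg.inv(c['camera_from_world'])
def p2w(name,u,v,z,s=None):
    c,T=T_wc(name,s)
    d=T[:3,:3]@np.array([(u-c['cx'])/c['fx'],-(v-c['cy'])/c['fy'],-1.0])
    o=T[:3,3]
    return o+d*(z-o[2])/d[2]
def w2p(name,p,s=None):
    c,T=T_wc(name,s)
    q=np.linalg.inv(T)@np.append(p,1)
    return np.array([c['cx']+c['fx']*q[0]/-q[2], c['cy']-c['fy']*q[1]/-q[2]])
def snap(name,fn,crop=None,f=1):
    s=r.sense(); im=viewer.camera(name)[:,:,::-1].copy()
    cv2.imwrite("pics/"+fn+"_raw.png",im)
    o=im
    if crop: u0,v0,u1,v1=crop; o=im[v0:v1,u0:u1]
    if f!=1: o=cv2.resize(o,None,fx=f,fy=f,interpolation=cv2.INTER_CUBIC)
    cv2.imwrite("pics/"+fn+".png",o); return s,im
E
python3 - <<'E'
from h import *
f=4.4
def A1(u,v,z): return np.round(p2w("top",90+(u-2)/f,160+(v-2)/f,z)*1000).astype(int)
def A2(u,v,z): return np.round(p2w("top",260+(u-2)/f,170+(v-2)/f,z)*1000).astype(int)
print("mounts",[A2(u,v,.013).tolist() for u,v in [(130,259),(211,257),(138,304),(214,308),(149,358),(236,355)]])
print("tray corners", [A2(u,v,.028).tolist() for u,v in [(40,182),(340,152),(66,405),(372,372)]])
print("holder", [A2(u,v,.014).tolist() for u,v in [(480,145),(726,110),(520,335),(770,298)]])
print("scoop nose", [A2(u,v,.006).tolist() for u,v in [(580,285),(708,290)]], "rear", [A2(u,v,.038).tolist() for u,v in [(583,145),(708,138)]], "grip",[A2(u,v,.078).tolist() for u,v in [(643,120),(670,120),(645,225),(672,225)]])
print("cleaner rim", [A1(u,v,.110).tolist() for u,v in [(470,415),(690,400),(440,165),(660,145)]])
print("bar", [A1(u,v,.17).tolist() for u,v in [(350,265),(420,258)]])
print("hood edge", [A1(u,v,.297).tolist() for u,v in [(400,100),(640,75)]])
E
```

```text
mounts [[466, 65, 13], [458, 3, 13], [430, 65, 13], [418, 8, 13], [388, 63, 13], [380, -3, 13]]
tray corners [[533, 125, 28], [521, -108, 28], [359, 131, 28], [349, -101, 28]]
holder [[514, -218, 14], [512, -414, 14], [362, -220, 14], [361, -415, 14]]
scoop nose [[394, -275, 6], [375, -371, 6]] rear [[496, -291, 38], [487, -388, 38]] grip [[499, -330, 78], [496, -350, 78], [420, -314, 78], [417, -334, 78]]
cleaner rim [[409, 373, 110], [396, 216, 110], [598, 374, 110], [588, 211, 110]]
bar [[517, 437, 170], [514, 388, 170]]
hood edge [[590, 372, 297], [583, 213, 297]]
```

```bash
python3 -m handwheel '[[[0.0854,0.03,0.04,0.02,0.12],[0.0854,0.055,0.065,0.02,0.24],[0.0854,0.08,0.095,0.02,0.36],[0.0854,0.105,0.125,0.02,0.48],[0.0854,0.13,0.155,0.02,0.6],[0.0854,0.155,0.185,0.02,0.72],[0.0854,0.18,0.215,0.02,0.84],[0.0854,0.205,0.245,0.02,0.96],[0.0854,0.23,0.275,0.02,1.08],[0.0854,0.245,0.295,0.02,1.2]]]' 40
python3 -m handwheel '[[[0.0854,0,0,0,0.12],[0.0854,0,0,0,0.24],[0.0854,0,0,0,0.36],[0.0854,0,0,0,0.48],[0.0854,0,0,0,0.6],[0.0854,0,0,0,0.72],[0.0854,0,0,0,0.84],[0.0854,0,0,0,0.96],[0.0854,0,0,0,1.08],[0.0854,0,0,0,1.2]]]' 40
python3 -m handwheel '[[[0.0854,0,0,0,0.12],[0.0854,0,0,0,0.24],[0.0854,0,0,0,0.28],[0.0854,0,0,0,0.28]]]' 40
python3 - <<'E'
from h import *
s,im=snap("wrist","b_wrist")
print(s['ee_pos'],s['tcp_rot'],s['joints'])
E
```

```text
clock: 0.98
ee_pos: [0.4237, -0.3263, 0.2515]
tcp_rot: [0.999, -0.043, 0.001, -0.001]
force: [0.9, 0.2, 0.4]
opening: 0.0857
clock: 1.82
ee_pos: [0.4204, -0.3308, 0.251]
tcp_rot: [0.85, 0.526, -0.0, -0.0]
force: [-0.8, 0.6, 0.4]
opening: 0.0856
clock: 2.15
ee_pos: [0.4203, -0.3309, 0.2508]
tcp_rot: [0.77, 0.638, -0.0, -0.001]
force: [0.6, 0.2, -1.2]
opening: 0.0854
[ 0.42032779 -0.33089262  0.2508378 ] [ 7.70230074e-01  6.37765915e-01 -7.52834568e-05 -5.14681357e-04] [ 1.1241055   0.5098296  -0.76585712  1.71385452  0.39339868  1.0794564
  1.61528115]
```

View pics/b_wrist.png

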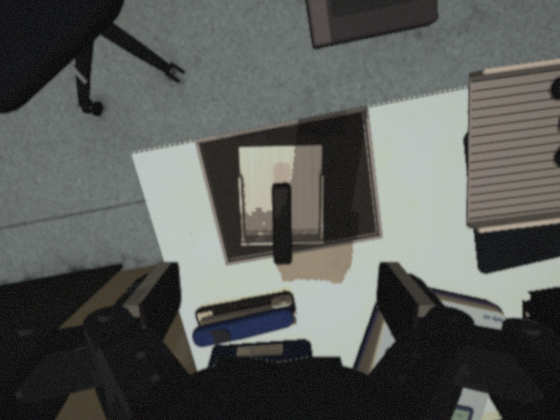

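```bash
python3 - <<'E'
from h import *
import cv2
im=cv2.imread("pics/b_wrist_raw.png")
cv2.imwrite("pics/b1.png",cv2.resize(im[95:275,180:400],None,fx=3.6,fy=3.3,interpolation=cv2.INTER_CUBIC))
E
```

```text
(no output)
```

View pics/b1.png

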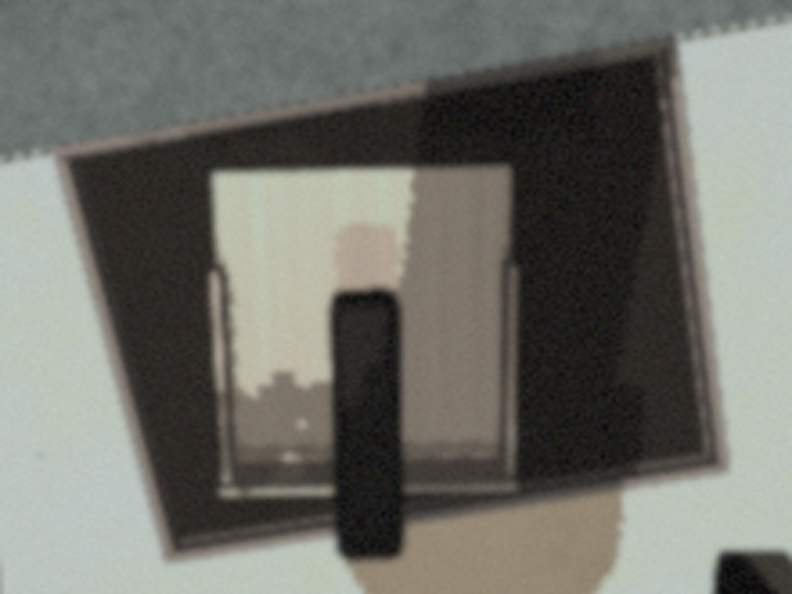

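```bash
python3 - <<'E'
from h import *
s=r.sense()
def P(u,v,z): return p2w("wrist",180+(u-1.3)/3.6,95+(v-1.15)/3.3,z,s)
g=[P(332,292,.078),P(400,292,.078),P(340,555,.078),P(403,555,.078)]
print(np.round(g,4))
n=[P(211,170,.006),P(513,166,.006)]; b=[P(220,490,.036),P(519,488,.036)]
sd=[P(211,268,.027),P(518,265,.027)]
print("nose",np.round(n,4),"rear",np.round(b,4),"sidefront",np.round(sd,4))
print("holder",np.round([P(62,150,.014),P(675,40,.014),P(168,556,.014),P(724,464,.014)],4))
f=(g[0]+g[1])/2; k=(g[2]+g[3])/2; d=f-k; print("grip c",(f+k)/2,"len",np.linalg.norm(d),"ang",np.degrees(np.arctan2(d[1],d[0])))
nn=(n[0]+n[1])/2; bb=(b[0]+b[1])/2; d=nn-bb; print(np.linalg.norm(d),np.degrees(np.arctan2(d[1],d[0])), nn, bb, np.linalg.norm(n[0]-n[1]))
e=n[1]-n[0]; print(np.degrees(np.arctan2(e[1],e[0]))-90+180)
print(R.from_quat(s['tcp_rot']).as_matrix()[:,0])
E
```

```text
[[ 0.4117 -0.3345  0.078 ]
 [ 0.4151 -0.3164  0.078 ]
 [ 0.4948 -0.3485  0.078 ]
 [ 0.4982 -0.3306  0.078 ]]
nose [[ 0.3745 -0.3684  0.006 ]
 [ 0.3915 -0.2724  0.006 ]] rear [[ 0.4818 -0.3859  0.036 ]
 [ 0.4991 -0.291   0.036 ]] sidefront [[ 0.4056 -0.3729  0.027 ]
 [ 0.4226 -0.2784  0.027 ]]
holder [[ 0.3588 -0.4119  0.014 ]
 [ 0.3591 -0.2183  0.014 ]
 [ 0.5123 -0.4137  0.014 ]
 [ 0.5117 -0.2194  0.014 ]]
grip c [ 0.45496766 -0.33250522  0.078     ] len 0.08427492608211197 ang 170.4122197180712
0.1130023082262316 170.46388524266595 [ 0.38300391 -0.32042439  0.006     ] [ 0.49044574 -0.33847361  0.036     ] 0.09743918387412619
170.0054534985219
[1.88100038e-01 9.82149812e-01 3.51278066e-04]
```

```bash
python3 -m handwheel '[[[0.0854,0.015,-0.001,-0.03,0.01],[0.0854,0.03,-0.002,-0.06,0.02],[0.0854,0.036,-0.002,-0.09,0.02],[0.0854,0.036,-0.002,-0.12,0.02],[0.0854,0.036,-0.002,-0.15,0.02],[0.0854,0.036,-0.002,-0.175,0.02],[0.0854,0.036,-0.002,-0.195,0.02],[0.0854,0.036,-0.002,-0.206,0.02],[0.0854,0.036,-0.002,-0.206,0.02],[0.0854,0.036,-0.002,-0.206,0.02]]]' 60
python3 - <<'E'
from h import *
s,im=snap("wrist","c_wrist")
print(s['ee_pos'],s['force'])
E
```

```text
clock: 3.03
ee_pos: [0.4571, -0.3327, 0.0455]
tcp_rot: [0.764, 0.645, -0.0, 0.0]
force: [-0.7, -0.2, 0.6]
opening: 0.0854
[ 0.45708048 -0.33273058  0.04548372] [-0.72747482 -0.17232058  0.6091053 ]
```

View pics/c_wrist.png

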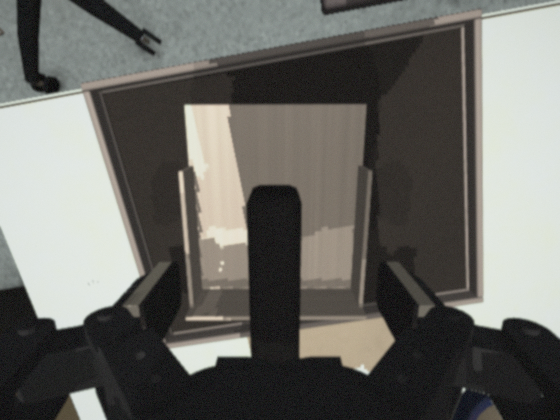

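```bash
python3 -m handwheel '[[[0.03,0,0,0,0],[0.015,0,0,0,0],[0.01,0,0,0,0],[0.01,0,0,0,0],[0.01,0,0,0,0],[0.01,0,0,0,0],[0.01,0,0,0,0],[0.01,0,0,0,0]]]' 60
python3 -m handwheel '[[[0.01,0,0,0.003,0],[0.01,0,0,0.01,0],[0.01,0,0,0.025,0],[0.01,0,0,0.05,0],[0.01,0,0,0.08,0],[0.01,0,0,0.11,0],[0.01,0,0,0.14,0],[0.01,0,0,0.15,0],[0.01,0,0,0.15,0]]]' 60
python3 - <<'E'
from h import *
s,im=snap("wrist","d_wrist")
print(s['ee_pos'],s['force'],s['torque'],s['joints'])
snap("scene","d_scene",(280,120,480,330),3)
E
```

```text
clock: 3.75
ee_pos: [0.4571, -0.333, 0.0458]
tcp_rot: [0.764, 0.645, 0.0, 0.0]
force: [-0.5, -0.2, 3.8]
opening: 0.0193
clock: 4.5
ee_pos: [0.4583, -0.3331, 0.1981]
tcp_rot: [0.764, 0.645, 0.001, 0.003]
force: [0.6, 0.5, -1.8]
opening: 0.019
[ 0.45833436 -0.33311686  0.19812808] [ 0.62116777  0.45012627 -1.77883446] [-0.00753317 -0.01276186 -0.01441788] [ 1.03926076  0.60970225 -0.72575929  1.70589583  0.46940845  1.00108541
  1.54874789]
```

View pics/d_wrist.png

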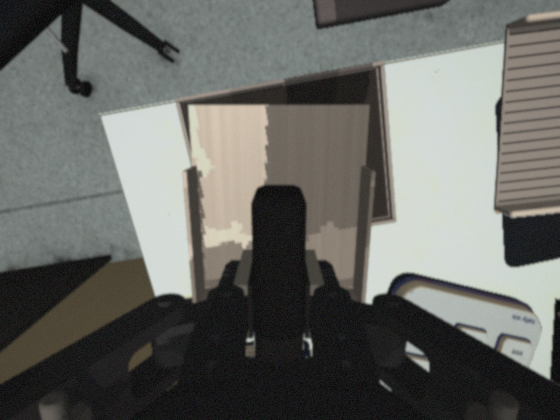

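View pics/d_scene.png

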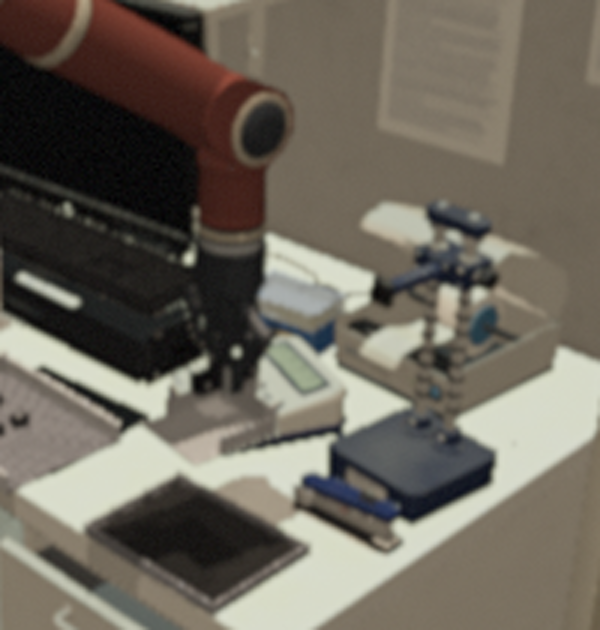

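```bash
python3 -m handwheel '[[[0.01,0,0.01,0.01,-0.1],[0.01,0,0.03,0.02,-0.22],[0.01,0.002,0.05,0.02,-0.34],[0.01,0.003,0.075,0.02,-0.46],[0.01,0.003,0.1,0.02,-0.58],[0.01,0.003,0.125,0.02,-0.7],[0.01,0.003,0.15,0.02,-0.82],[0.01,0.003,0.17,0.02,-0.94],[0.01,0.003,0.185,0.02,-1.06],[0.01,0.003,0.193,0.02,-1.18]]]' 60
python3 -m handwheel '[[[0.01,0,0,0,-0.1],[0.01,0,0,0,-0.2],[0.01,0,0,0,-0.27],[0.01,0,0,0,-0.27],[0.01,0,0,0,-0.27]]]' 60
python3 - <<'E'
from h import *
s,im=snap("wrist","e_wrist")
print(s['ee_pos'],s['force'],s['joints'])
x=R.from_quat(s['tcp_rot']).as_matrix()[:,0]; print(np.degrees(np.arctan2(x[1],x[0])))
snap("top","e_top",(180,160,350,280),4.4)
E
```

```text
clock: 5.43
ee_pos: [0.458, -0.1368, 0.2131]
tcp_rot: [0.994, 0.11, -0.002, -0.002]
force: [0.6, -1.2, -1.9]
opening: 0.0193
clock: 5.85
ee_pos: [0.4585, -0.1396, 0.2136]
tcp_rot: [1.0, -0.022, -0.002, -0.0]
force: [-0.9, 0.5, -1.4]
opening: 0.0194
[ 0.45853854 -0.1395586   0.21357216] [-0.92072764  0.5218425  -1.36160793] [ 5.24062896e-01  3.98450463e-01 -3.80482761e-01  1.91450493e+00
  1.89768509e-01  8.67653054e-01  1.71383779e-03]
-2.577559654446173
```

View pics/e_wrist.png

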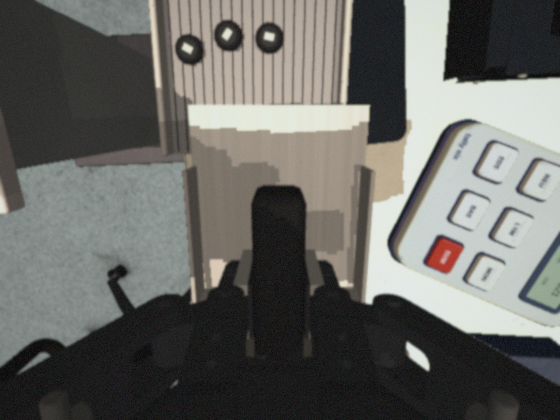

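View pics/e_top.png

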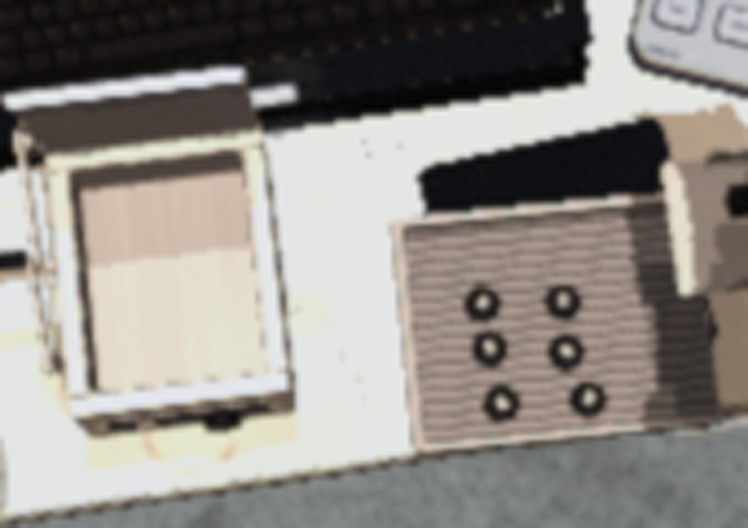

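```bash
python3 -m handwheel '[[[0.01,0,0.015,0.02,0],[0.01,0,0.03,0.05,0],[0.01,0,0.05,0.08,0],[0.01,0,0.07,0.11,0],[0.01,0,0.08,0.14,0],[0.01,0,0.08,0.15,0],[0.01,0,0.08,0.15,0]]]' 60
python3 - <<'E'
from h import *
s,im=snap("wrist","f_wrist")
print(s['ee_pos'],s['force'],s['joints'])
np.save("f.npy",dict(s),allow_pickle=True)
cv2.imwrite("pics/f1.png",cv2.resize(im[0:130,140:390],None,fx=3.2,fy=3.2,interpolation=cv2.INTER_CUBIC))
E
```

```text
clock: 6.53
ee_pos: [0.4612, -0.0588, 0.3681]
tcp_rot: [1.0, -0.022, 0.003, 0.0]
force: [0.9, 0.5, -3.0]
opening: 0.0192
[ 0.46123376 -0.05884523  0.36806946] [ 0.91961785  0.45787349 -3.04150105] [ 0.4276489   0.22390103 -0.44197818  1.68959426  0.10148261  1.24401166
 -0.0808702 ]
```

View pics/f1.png

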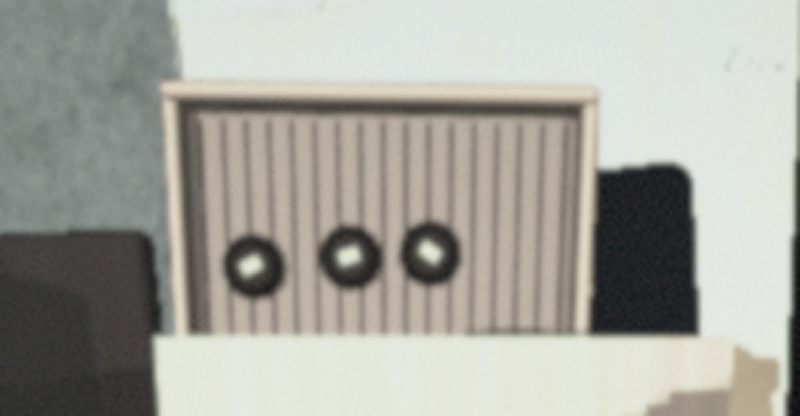

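```bash
python3 - <<'E'
from h import *
s=np.load("f.npy",allow_pickle=True).item()
f=3.2
def P(u,v,z): return np.round(p2w("wrist",140+(u-1.1)/f,(v-1.1)/f,z,s)*1000,1)
print("backstop top inner L/R z.033?",P(180,97,.030),P(580,102,.030)," outer",P(163,83,.03),P(597,90,.03))
print("mounts",P(254,266,.0095),P(351,256,.0095),P(431,252,.0095))
print("near wall top outer at v300",P(176,320,.025),"inner",P(189,320,.025),"far inner",P(576,320,.025),"outer",P(589,320,.025))
# e image
s2=dict(s); s2['ee_pos']=np.array([ 0.45853854,-0.1395586,0.21357216]); s2['tcp_rot']=np.array([1.0,-0.0225,-0.002,-0.0]); s2['tcp_rot']/=np.linalg.norm(s2['tcp_rot'])
for u,v in [(189,48),(228,34),(269,37)]: print("m2",np.round(p2w("wrist",u,v,.0095,s2)*1000,1))
for u,v in [(190,185),(368,185),(152,0),(165,150),(350,0),(345,100)]: print(np.round(p2w("wrist",u,v,.025,s2)*1000,1))
F=4.4
for u,v in [(483,303),(564,300),(490,349),(566,352),(501,403),(589,399)]: print("top",np.round(p2w("top",180+(u-2)/F,160+(v-2)/F,.0095)*1000,1))
E
```

```text
backstop top inner L/R z.033? [364.1 128.7  30. ] [528.6 119.9  30. ]  outer [357.7 134.1  30. ] [535.7 124.1  30. ]
mounts [385.3  64.7   9.5] [428.8  67.    9.5] [464.5  67.2   9.5]
near wall top outer at v300 [351.6  42.4  25. ] inner [357.3  42.1  25. ] far inner [526.8  34.8  25. ] outer [532.5  34.6  25. ]
m2 [ 3.785e+02 -2.000e-01  9.500e+00]
m2 [417.2  10.3   9.5]
m2 [456.1   6.    9.5]
[ 368.4 -131.    25. ]
[ 550.6 -139.    25. ]
[353.9  36.9  25. ]
[347.6 -94.7  25. ]
[529.9  29.   25. ]
[526.3 -55.3  25. ]
top [466.4  64.1   9.5]
top [459.3   2.    9.5]
top [430.   64.5   9.5]
top [418.8   7.3   9.5]
top [387.4  62.9   9.5]
top [380.2  -4.    9.5]
```

```bash
python3 -m handwheel '[[[0.01,-0.01,-0.02,-0.02,0],[0.01,-0.02,-0.04,-0.05,0],[0.01,-0.022,-0.059,-0.085,0],[0.01,-0.022,-0.059,-0.12,0],[0.01,-0.022,-0.059,-0.155,-0.008],[0.01,-0.022,-0.059,-0.19,-0.008],[0.01,-0.022,-0.059,-0.225,-0.008],[0.01,-0.022,-0.059,-0.255,-0.008],[0.01,-0.022,-0.059,-0.268,-0.008],[0.01,-0.022,-0.059,-0.268,-0.008]]]' 60
python3 -m handwheel '[[[0.01,0,0,0,0],[0.01,0,0,0,0],[0.01,0,0,0,0]]]' 60
python3 - <<'E'
from h import *
s,im=snap("wrist","g_wrist")
print(s['ee_pos'],s['force'],s['joints'])
x=R.from_quat(s['tcp_rot']).as_matrix()[:,0]; print(np.degrees(np.arctan2(x[1],x[0])))
zp=s['ee_pos'][2]-.0458+.006
np.save("g.npy",dict(s),allow_pickle=True)
E
```

```text
clock: 7.42
ee_pos: [0.4334, -0.1187, 0.0929]
tcp_rot: [1.0, -0.028, -0.006, -0.001]
force: [0.2, 0.1, -2.1]
opening: 0.0193
clock: 7.67
ee_pos: [0.4384, -0.1191, 0.0982]
tcp_rot: [1.0, -0.028, 0.001, 0.0]
force: [-0.1, 0.1, -1.8]
opening: 0.0191
[ 0.43843987 -0.119128    0.09819602] [-0.1413082   0.08665681 -1.77770843] [ 0.42139511  0.54027662 -0.29260281  2.113958    0.30140545  0.52391467
 -0.14942314]
-3.172893202144214
```

View pics/g_wrist.png

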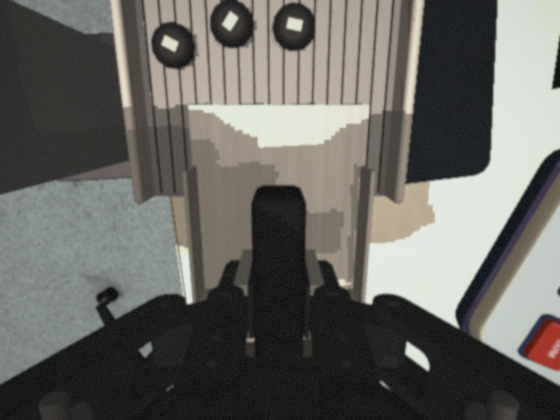

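```bash
python3 - <<'E'
from h import *
s=np.load("g.npy",allow_pickle=True).item()
zp=s['ee_pos'][2]-.0458+.006
for u,v in [(190,104),(368,104)]: print("nose",np.round(p2w("wrist",u,v,zp,s)*1000,1))
for u,v in [(172,45),(232,22),(294,26)]: print("m",np.round(p2w("wrist",u,v,.0095,s)*1000,1))
for u,v in [(120,60),(133,190),(412,60),(404,190)]: print("walltop outer",np.round(p2w("wrist",u,v,.025,s)*1000,1))
E
```

```text
nose [396.7 -40.2  58.4]
nose [490.8 -45.3  58.4]
m [377.6  -0.8   9.5]
m [417.2  10.3   9.5]
m [456.1   5.9   9.5]
walltop outer [349.4 -10.7  25. ]
walltop outer [343.4 -90.6  25. ]
walltop outer [525.9 -20.3  25. ]
walltop outer [ 524.8 -100.7   25. ]
```

```bash
python3 -m handwheel '[[[0.01,0,0,-0.012,0],[0.01,0,0,-0.026,0],[0.01,0,0,-0.038,0],[0.01,0,0,-0.046,0],[0.01,0,0,-0.05,0],[0.01,0,0,-0.053,0],[0.01,0,0,-0.054,0],[0.01,0,0,-0.054,0],[0.01,0,0,-0.054,0]]]' 60
```

```text
clock: 8.47
ee_pos: [0.4382, -0.1191, 0.0446]
tcp_rot: [1.0, -0.027, 0.001, 0.0]
force: [-1.2, 0.4, 5.4]
opening: 0.0191
```

```bash
python3 -m handwheel '[[[0.01,0.0003,0.005,0,0],[0.01,0.0008,0.015,0,0],[0.01,0.0013,0.025,0,0],[0.01,0.0018,0.035,0,0],[0.01,0.0024,0.045,0,0],[0.01,0.0029,0.055,0,0],[0.01,0.0034,0.065,0,0],[0.01,0.004,0.075,0,0],[0.01,0.0045,0.085,0,0],[0.01,0.0047,0.09,0,0]]]' 60
python3 - <<'E'
from h import *
s,im=snap("wrist","h_wrist"); print(s['ee_pos'],s['force'])
E
```

```text
clock: 9.3
ee_pos: [0.4438, -0.0281, 0.0446]
tcp_rot: [1.0, -0.027, 0.002, 0.0]
force: [-0.4, -2.1, 5.6]
opening: 0.0192
[ 0.44383933 -0.02809663  0.04463303] [-0.44838365 -2.13365534  5.59229201]
```

View pics/h_wrist.png

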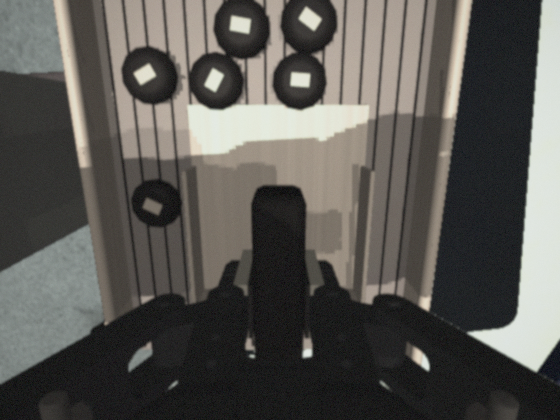

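```bash
python3 -m handwheel '[[[0.01,0.0003,0.005,0,0],[0.01,0.0007,0.013,0,0],[0.01,0.0011,0.021,0,0],[0.01,0.0016,0.029,0,0],[0.01,0.0019,0.036,0,0],[0.01,0.0022,0.042,0,0],[0.01,0.0025,0.047,0,0],[0.01,0.0027,0.05,0,0]]]' 60
python3 - <<'E'
from h import *
s,im=snap("wrist","i_wrist"); print(s['ee_pos'],s['force'])
E
```

```text
clock: 10.02
ee_pos: [0.4464, 0.0212, 0.0446]
tcp_rot: [1.0, -0.027, 0.001, 0.0]
force: [0.9, -1.8, 5.9]
opening: 0.0186
[0.44641704 0.02121678 0.04463763] [ 0.85102878 -1.82800632  5.86761829]
```

View pics/i_wrist.png

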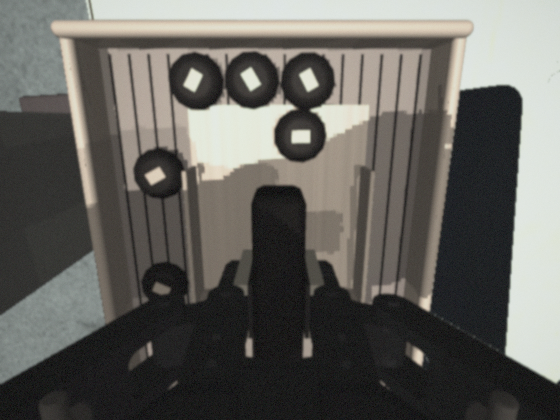

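```bash
python3 -m handwheel '[[[0.01,-0.0005,-0.003,0,0],[0.01,-0.003,-0.003,0,0],[0.01,-0.0055,-0.003,0,0],[0.01,-0.0055,-0.003,0,0],[0.01,-0.0055,0,0,0],[0.01,-0.0053,0.004,0,0],[0.01,-0.0051,0.008,0,0],[0.01,-0.0049,0.011,0,0],[0.01,-0.0049,0.011,0,0]]]' 60
python3 - <<'E'
from h import *
s,im=snap("wrist","j_wrist"); print(s['ee_pos'],s['force'])
E
```

```text
clock: 10.82
ee_pos: [0.4415, 0.0323, 0.0446]
tcp_rot: [1.0, -0.027, 0.001, 0.0]
force: [-0.9, -0.6, 7.5]
opening: 0.0193
[0.44151953 0.03225755 0.04461985] [-0.92352176 -0.64476762  7.52140835]
```

View pics/j_wrist.png

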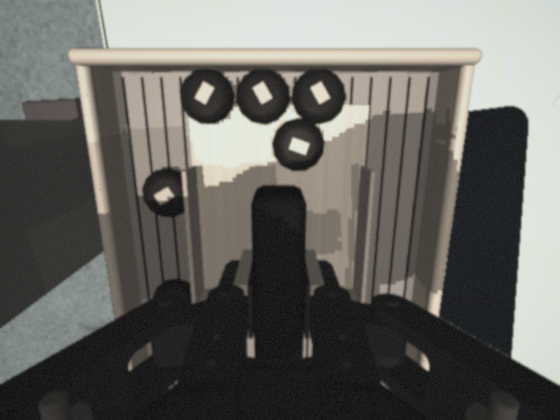

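```bash
python3 -m handwheel '[[[0.01,0.0002,0.003,0,0],[0.01,0.0003,0.006,0,0],[0.01,0.0005,0.009,0,0],[0.01,0.0006,0.012,0,0],[0.01,0.0007,0.014,0,0],[0.01,0.0008,0.0155,0,0],[0.01,0.0008,0.0155,0,0]]]' 60
python3 - <<'E'
from h import *
s,im=snap("wrist","k_wrist"); print(s['ee_pos'],s['force'])
E
```

```text
clock: 11.45
ee_pos: [0.4422, 0.0473, 0.0446]
tcp_rot: [1.0, -0.028, 0.001, 0.0]
force: [0.0, -2.5, 7.6]
opening: 0.0192
[0.44221525 0.04725298 0.04461405] [ 0.04382655 -2.52564709  7.55407328]
```

View pics/k_wrist.png

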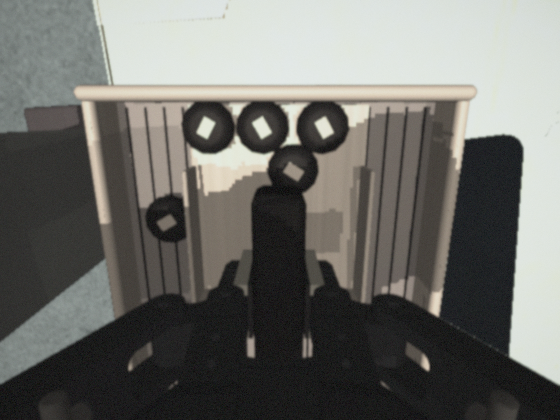

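```bash
python3 -m handwheel '[[[0.01,0.0001,0.0015,0,0],[0.01,0.0001,0.0015,0,0],[0.01,0.0001,0.001,0.004,0],[0.01,0.0001,0,0.012,0],[0.01,0,0,0.024,0],[0.01,0,0,0.038,0],[0.01,0,0,0.052,0],[0.01,0,0,0.064,0],[0.01,0,0,0.072,0],[0.01,0,0,0.075,0]]]' 60
python3 - <<'E'
from h import *
s,im=snap("wrist","l_wrist"); print(s['ee_pos'],s['force'])
E
```

```text
clock: 12.33
ee_pos: [0.4415, 0.0479, 0.1197]
tcp_rot: [1.0, -0.027, 0.001, -0.0]
force: [0.1, -0.2, -2.2]
opening: 0.019
[0.44151269 0.0479263  0.11965288] [ 0.10462338 -0.16556928 -2.24551533]
```

View pics/l_wrist.png

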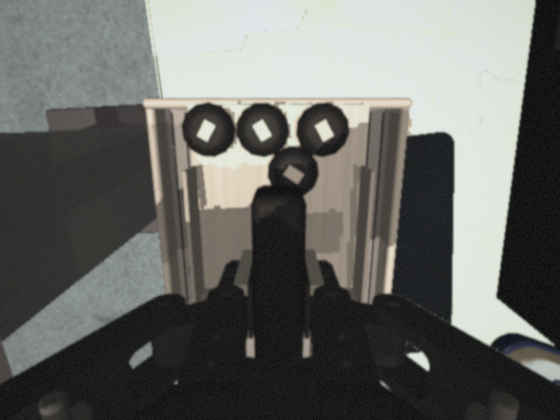

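```bash
python3 -m handwheel '[[[0.01,0,0,0.008,0],[0.01,0,0,0.02,0],[0.01,0,0,0.034,0],[0.01,0,0,0.048,0],[0.01,0,0,0.058,0],[0.01,0,0,0.063,0],[0.01,0,0,0.064,0]]]' 60
python3 -m handwheel '[[[0.01,0.002,0.02,0,0],[0.01,0.007,0.05,0,0],[0.01,0.015,0.078,0,0],[0.01,0.024,0.101,0,0],[0.01,0.033,0.12,0,0],[0.01,0.041,0.136,0,0],[0.01,0.047,0.148,0,0],[0.01,0.051,0.157,0,0],[0.01,0.053,0.162,0,0],[0.01,0.054,0.165,0,0]]]' 60
python3 - <<'E'
from h import *
s,im=snap("wrist","m_wrist"); print(s['ee_pos'],s['force'])
np.save("m.npy",dict(s),allow_pickle=True)
E
```

```text
clock: 12.97
ee_pos: [0.4412, 0.0478, 0.1828]
tcp_rot: [1.0, -0.027, 0.0, -0.0]
force: [0.5, 1.3, -3.6]
opening: 0.0192
clock: 13.8
ee_pos: [0.4947, 0.213, 0.1815]
tcp_rot: [1.0, -0.027, -0.001, 0.0]
force: [0.2, -0.8, -2.7]
opening: 0.0196
[0.49468551 0.21298311 0.1815237 ] [ 0.2288901  -0.76142076 -2.65437056]
```

View pics/m_wrist.png

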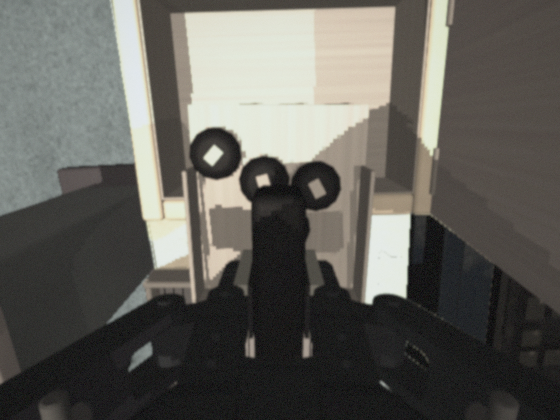

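```bash
python3 - <<'E'
from h import *
s=np.load("m.npy",allow_pickle=True).item()
im=cv2.imread("pics/m_wrist_raw.png")
cv2.imwrite("pics/m1.png",cv2.resize(im[0:240,110:470],None,fx=2.2,fy=2.2,interpolation=cv2.INTER_CUBIC))
E
```

```text
(no output)
```

View pics/m1.png

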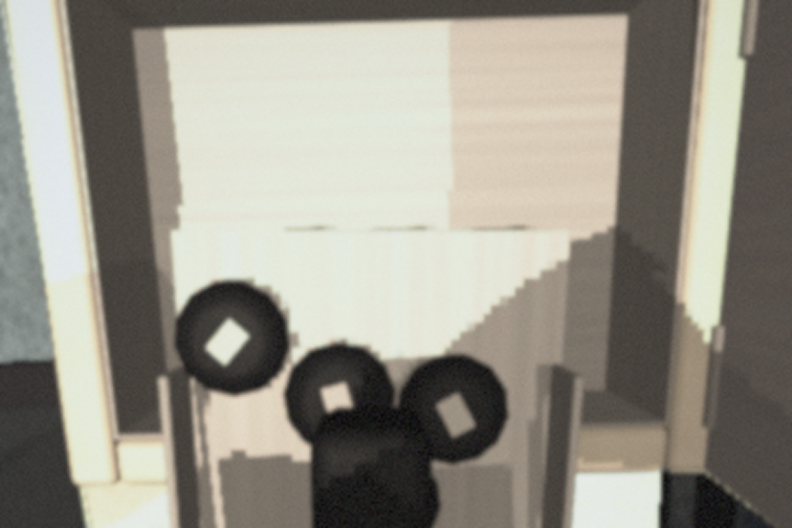

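```bash
python3 - <<'E'
from h import *
s=np.load("m.npy",allow_pickle=True).item()
f=2.2
def P(u,v,z): return np.round(p2w("wrist",110+(u-.6)/f,(v-.6)/f,z,s)*1000,1)
print("near wall inner",P(75,60,.11),P(115,436,.11),"outer",P(10,60,.11),P(72,480,.11))
print("right wall inner",P(116,437,.11),P(668,425,.11),"outer",P(78,484,.11),P(665,470,.11))
print("far inner",P(700,60,.11),P(668,425,.11))
print("floor left edge",P(135,28,.048),P(628,14,.048))
E
```

```text
near wall inner [423. 338. 110.] [418.5 235.3 110. ] outer [405.7 338.9 110. ] [403.1 222.1 110. ]
right wall inner [418.7 234.9 110. ] [586.3 229.7 110. ] outer [404.8 220.7 110. ] [586.2 215.5 110. ]
far inner [589.3 329.  110. ] [586.3 229.7 110. ]
floor left edge [423.  363.1  48. ] [590.2 358.3  48. ]
```

```bash
python3 -m handwheel '[[[0.01,0.001,0.01,0,0],[0.01,0.002,0.022,0,0.01],[0.01,0.004,0.033,-0.004,0.02],[0.01,0.005,0.041,-0.01,0.02],[0.01,0.006,0.047,-0.016,0.02],[0.01,0.006,0.05,-0.021,0.02],[0.01,0.006,0.0515,-0.025,0.02],[0.01,0.006,0.0515,-0.027,0.02],[0.01,0.006,0.0515,-0.027,0.02]]]' 60
python3 -m handwheel '[[[0.01,0,0,-0.001,0],[0.01,0,0,-0.002,0],[0.01,0,0,-0.003,0],[0.01,0,0,-0.004,0],[0.01,0,0,-0.004,0]]]' 30
python3 - <<'E'
from h import *
s,im=snap("wrist","n_wrist"); print(s['ee_pos'],s['force'],s['torque'])
E
```

```text
clock: 14.6
ee_pos: [0.5007, 0.2634, 0.1544]
tcp_rot: [1.0, -0.018, -0.001, 0.001]
force: [0.1, -0.5, -3.1]
opening: 0.0193
clock: 15.02
ee_pos: [0.5014, 0.2642, 0.1518]
tcp_rot: [1.0, -0.018, 0.0, -0.0]
force: [-0.3, -0.3, -0.7]
opening: 0.0193
[0.5014214  0.26418895 0.1517836 ] [-0.29355473 -0.30089461 -0.69758833] [-0.13710105 -0.03004571 -0.00704993]
```

View pics/n_wrist.png

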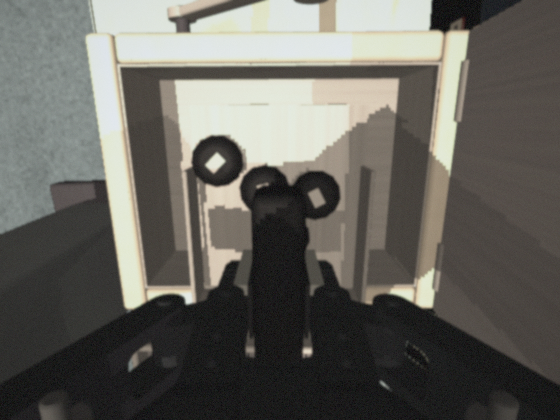

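```bash
python3 -m handwheel '[[[0.01,0,0,-0.002,0],[0.01,0,0.001,-0.004,0],[0.01,0,0.002,-0.006,0],[0.01,0,0.004,-0.008,0],[0.01,0,0.006,-0.010,0],[0.01,0,0.006,-0.010,0]]]' 30
python3 - <<'E'
from h import *
s,im=snap("wrist","o_wrist"); print(s['ee_pos'],s['force'],s['torque'])
E
```

```text
clock: 15.57
ee_pos: [0.5027, 0.2738, 0.1438]
tcp_rot: [1.0, -0.017, 0.003, -0.003]
force: [-0.5, 3.8, 6.5]
opening: 0.0194
[0.50274352 0.27380024 0.14381884] [-0.47890359  3.79616603  6.54166038] [ 0.32344465  0.14624379 -0.05703539]
```

View pics/o_wrist.png

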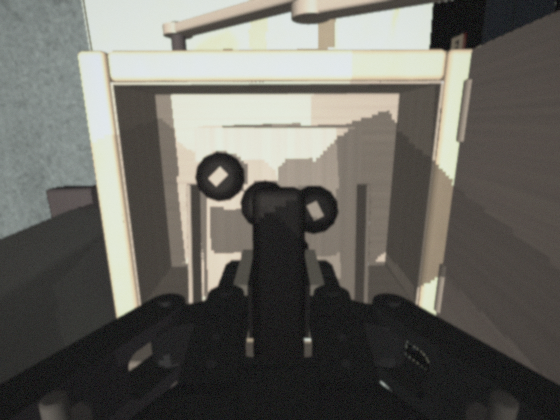

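```bash
python3 -m handwheel '[[[0.01,0,0.002,-0.002,0],[0.01,0,0.004,-0.004,0],[0.01,0,0.006,-0.006,0],[0.01,0,0.008,-0.008,0],[0.01,0,0.010,-0.010,0],[0.01,0,0.010,-0.010,0],[0.01,0,0.010,-0.010,0]]]' 30
python3 - <<'E'
from h import *
s,im=snap("wrist","p_wrist"); print(s['ee_pos'],s['force'],s['torque'])
E
```

```text
clock: 16.2
ee_pos: [0.5029, 0.2835, 0.1336]
tcp_rot: [1.0, -0.017, 0.003, -0.003]
force: [0.9, 2.7, 4.9]
opening: 0.0193
[0.50290507 0.28347086 0.13359064] [0.90528593 2.72876884 4.87796581] [ 0.31004108 -0.03042585  0.02554848]
```

View pics/p_wrist.png

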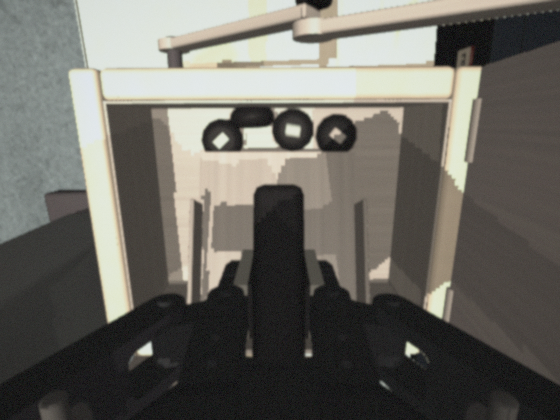

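```bash
python3 -m handwheel '[[[0.01,0,-0.006,0.006,0],[0.01,0,-0.015,0.014,0],[0.01,0,-0.022,0.022,0],[0.01,0,-0.026,0.032,0],[0.01,0,-0.028,0.042,0],[0.01,0,-0.028,0.05,0],[0.01,0,-0.028,0.055,0],[0.01,0,-0.028,0.055,0]]]' 50
python3 - <<'E'
from h import *
s,im=snap("wrist","q_wrist"); print(s['ee_pos'],s['force'],s['torque'])
E
```

```text
clock: 16.92
ee_pos: [0.5017, 0.2532, 0.188]
tcp_rot: [1.0, -0.017, 0.001, -0.001]
force: [-0.5, 0.6, -1.7]
opening: 0.019
[0.50173295 0.25316611 0.18800191] [-0.53928652  0.61347151 -1.69758767] [0.06089015 0.01970552 0.03742025]
```

View pics/q_wrist.png

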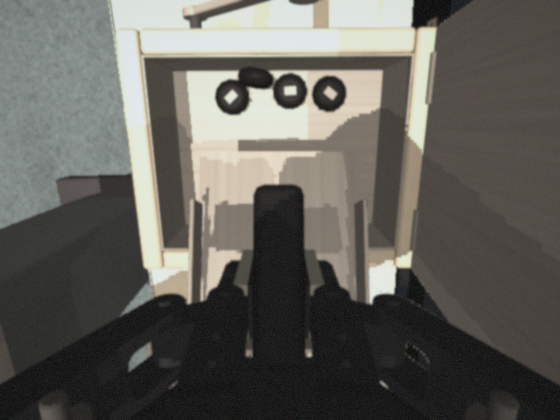

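```bash
python3 -m handwheel '[[[0.01,-0.005,-0.02,0.02,0],[0.01,-0.01,-0.05,0.04,0],[0.01,-0.02,-0.085,0.06,0],[0.01,-0.03,-0.12,0.08,0],[0.01,-0.04,-0.155,0.1,-0.02],[0.01,-0.05,-0.19,0.11,-0.02],[0.01,-0.06,-0.22,0.12,-0.02],[0.01,-0.06,-0.25,0.13,-0.02],[0.01,-0.06,-0.28,0.14,-0.02],[0.01,-0.06,-0.30,0.14,-0.02]]]' 50
python3 -m handwheel '[[[0.01,0,-0.01,0,0],[0.01,0,-0.02,0,0],[0.01,0,-0.02,0,0],[0.01,0,-0.02,0,0]]]' 50
python3 - <<'E'
from h import *
s,im=snap("wrist","r_wrist"); print(s['ee_pos'],s['force'],s['torque'])
np.save("r.npy",dict(s),allow_pickle=True)
snap("top","r_top",(180,160,350,280),4.4)
E
```

```text
clock: 17.8
ee_pos: [0.4414, -0.0509, 0.3279]
tcp_rot: [1.0, -0.029, 0.002, 0.001]
force: [0.9, -0.6, -1.9]
opening: 0.0192
clock: 18.13
ee_pos: [0.4409, -0.0665, 0.3257]
tcp_rot: [1.0, -0.027, -0.001, -0.001]
force: [-0.3, 0.7, -1.9]
opening: 0.0191
[ 0.44089765 -0.06652288  0.32565942] [-0.25817049  0.67599532 -1.87398792] [-0.04528291 -0.06997912 -0.00437646]
```

View pics/r_wrist.png

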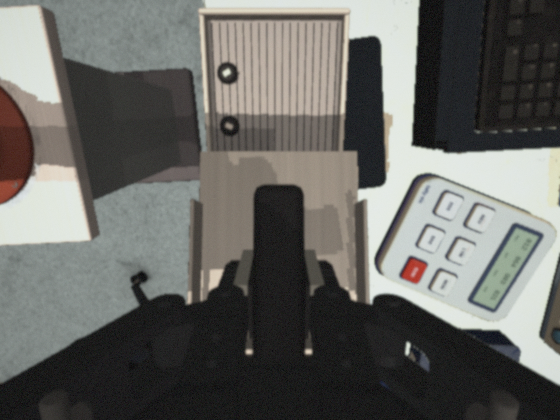

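View pics/r_top.png

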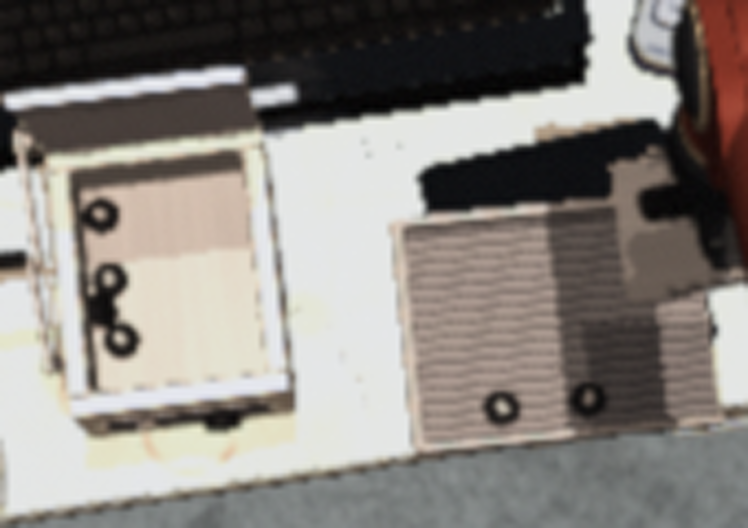

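```bash
python3 - <<'E'
from h import *
s=np.load("r.npy",allow_pickle=True).item()
xt=np.array([.9986,-.0523]);yt=np.array([.0523,.9986])
for n,u,v in [("C",228,73),("F",230,126)]:
    p=p2w("wrist",u,v,.0095,s)*1000; d=p[:2]-[442,38]; print(n,np.round(p,1),"u,v",d@xt,d@yt)
F=4.4
for u,v in [(502,407),(589,400)]:
    p=p2w("top",180+(u-2)/F,160+(v-2)/F,.0095)*1000; d=p[:2]-[442,38]; print("top",np.round(p,1),"u,v",d@xt,d@yt)
for u,v in [(204,14),(347,14),(208,140),(343,140)]: print(np.round(p2w("wrist",u,v,.027,s)*1000,1))
E
```

```text
C [382.9  65.1   9.5] u,v -60.47270388108644 23.93642699912449
F [379.3  -1.6   9.5] u,v -60.506167691115344 -42.77614380699586
top [384.2  62.6   9.5] u,v -58.99290975592803 21.565258757056938
top [379.4  -3.9   9.5] u,v -60.28471757353799 -45.07422660703458
[362.7 129.6  27. ]
[533.7 120.6  27. ]
[351.3 -17.7  27. ]
[528.8 -27.1  27. ]
```

```bash
python3 -m handwheel '[[[0.01,0.003,0.01,-0.03,0],[0.01,0.0066,0.019,-0.06,0],[0.01,0.0066,0.019,-0.095,0],[0.01,0.0066,0.019,-0.13,0],[0.01,0.0066,0.019,-0.165,0],[0.01,0.0066,0.019,-0.2,0],[0.01,0.0066,0.019,-0.225,0],[0.01,0.0066,0.019,-0.24,0],[0.01,0.0066,0.019,-0.248,0],[0.01,0.0066,0.019,-0.248,0]]]' 30
python3 -m handwheel '[[[0.01,0,0,-0.004,0],[0.01,0,0,-0.008,0],[0.01,0,0,-0.012,0],[0.01,0,0,-0.016,0],[0.01,0,0,-0.02,0],[0.01,0,0,-0.024,0],[0.01,0,0,-0.028,0],[0.01,0,0,-0.031,0],[0.01,0,0,-0.0325,0],[0.01,0,0,-0.0325,0]]]' 30
python3 - <<'E'
from h import *
s,im=snap("wrist","s_wrist"); print(s['ee_pos'],s['force'],s['torque'])
E
```

```text
clock: 19.07
ee_pos: [0.4471, -0.0474, 0.0769]
tcp_rot: [1.0, -0.026, -0.002, -0.0]
force: [-0.2, -0.7, -1.8]
opening: 0.0193
clock: 19.9
ee_pos: [0.4491, -0.0495, 0.0466]
tcp_rot: [1.0, -0.028, 0.002, 0.0]
force: [0.4, -0.9, 3.9]
opening: 0.0193
[ 0.44911661 -0.04948801  0.04663064] [ 0.39299155 -0.86692739  3.88830783] [ 0.01633513 -0.00191603 -0.06959148]
```

View pics/s_wrist.png

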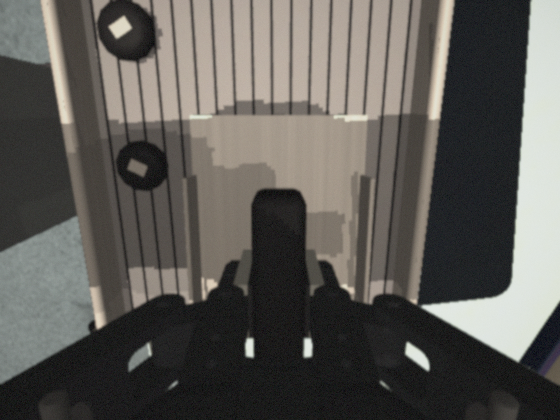

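```bash
python3 -m handwheel '[[[0.01,0,0,-0.001,0],[0.01,0,0,-0.002,0],[0.01,0,0,-0.003,0],[0.01,0,0,-0.004,0],[0.01,0,0,-0.004,0]]]' 30
python3 - <<'E'
from h import *
s,im=snap("wrist","t_wrist"); print(s['ee_pos'],s['force'],s['torque'])
E
```

```text
clock: 20.37
ee_pos: [0.4483, -0.049, 0.0422]
tcp_rot: [1.0, -0.028, 0.001, 0.0]
force: [0.5, -2.0, 5.1]
opening: 0.0194
[ 0.44831664 -0.04904316  0.04218908] [ 0.50806587 -2.02463889  5.0810091 ] [-0.04736863 -0.08973053 -0.02544088]
```

View pics/t_wrist.png

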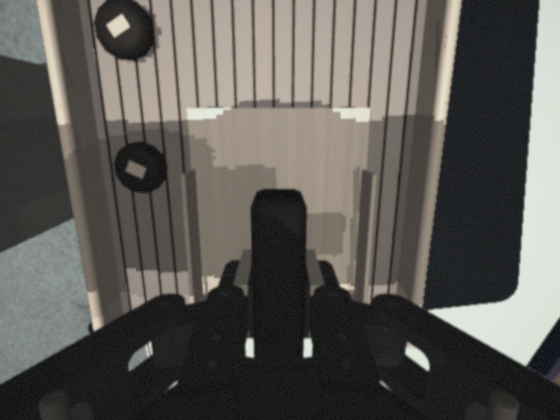

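```bash
python3 -m handwheel '[[[0.01,0,0,-0.001,0],[0.01,0,0,-0.002,0],[0.01,0,0,-0.002,0]]]' 30
python3 - <<'E'
from h import *
s,im=snap("wrist","u_wrist"); print(s['ee_pos'],s['force'],s['torque'])
cv2.imwrite("pics/u1.png",cv2.resize(im[90:200,170:390],None,fx=3.2,fy=3.2))
E
```

```text
clock: 20.67
ee_pos: [0.4482, -0.0489, 0.0411]
tcp_rot: [1.0, -0.028, 0.001, 0.0]
force: [-1.8, -1.7, 15.7]
opening: 0.0193
[ 0.4481737  -0.048945    0.04114764] [-1.79174403 -1.65447099 15.70290351] [-0.04968915  0.36789788  0.00688624]
```

View pics/u1.png

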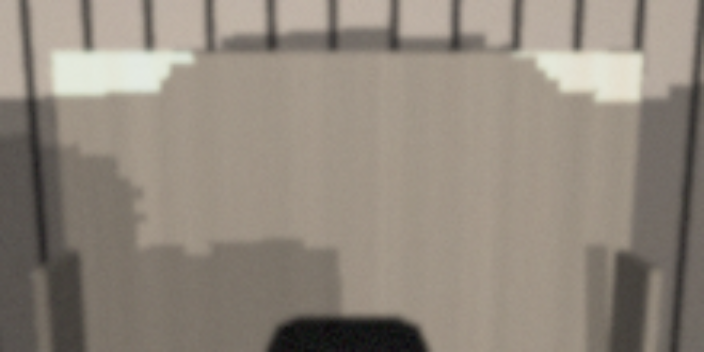

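```bash
python3 -m handwheel '[[[0.01,0,-0.003,0.012,0],[0.01,0,-0.012,0.025,0],[0.01,-0.006,-0.025,0.03,0.03],[0.01,-0.014,-0.04,0.03,0.06],[0.01,-0.022,-0.054,0.03,0.09],[0.01,-0.028,-0.062,0.03,0.122],[0.01,-0.033,-0.065,0.03,0.122],[0.01,-0.033,-0.065,0.03,0.122],[0.01,-0.033,-0.065,0.03,0.122]]]' 60
python3 - <<'E'
from h import *
s,im=snap("wrist","v_wrist"); print(s['ee_pos'],s['force'],s['joints'])
np.save("v.npy",dict(s),allow_pickle=True)
E
```

```text
clock: 21.47
ee_pos: [0.4144, -0.113, 0.0695]
tcp_rot: [0.999, 0.034, -0.0, -0.0]
force: [0.2, 0.2, -1.5]
opening: 0.0192
[ 0.41435916 -0.11297532  0.06951611] [ 0.15683662  0.22706788 -1.49435292] [ 0.35130234  0.56651213 -0.19394425  2.20080666  0.26893758  0.39665416
  0.00509967]
```

View pics/v_wrist.png

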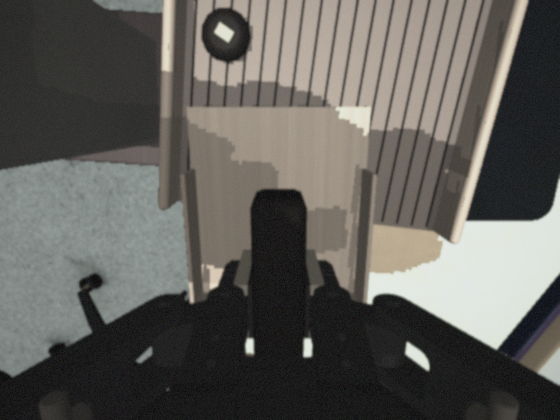

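```bash
python3 - <<'E'
from h import *
s=np.load("v.npy",allow_pickle=True).item()
xt=np.array([.9986,-.0523]);yt=np.array([.0523,.9986])
zp=s['ee_pos'][2]-.0418+.005
def U(p): d=p[:2]*1000-[442,38]; return np.round([d@xt,d@yt],1)
for u,v in [(187,107),(370,107)]: p=p2w("wrist",u,v,zp,s); print("nose",np.round(p*1000,1),U(p))
p=p2w("wrist",225,35,.0095,s); print("F",np.round(p*1000,1),U(p))
print("grip",U(s['ee_pos']))
for u,v in [(166,50),(165,180),(520,20),(462,225)]: p=p2w("wrist",u,v,.028,s); print("wall outer",U(p))
E
```

```text
nose [362.5 -41.4  32.7] [-75.3 -83.5]
nose [457.8 -35.   32.7] [ 19.6 -72.1]
F [377.7  -1.    9.5] [-62.2 -42.3]
grip [ -19.7 -152.2]
wall outer [-88.5 -56.8]
wall outer [ -87.1 -124.5]
wall outer [ 87.6 -21.7]
wall outer [  87.4 -130.5]
```

```bash
python3 -m handwheel '[[[0.01,-0.001,0,-0.008,0],[0.01,-0.002,0,-0.016,0],[0.01,-0.002,0,-0.022,0],[0.01,-0.002,0,-0.026,0],[0.01,-0.002,0,-0.028,0],[0.01,-0.002,0,-0.028,0],[0.01,-0.002,0,-0.028,0]]]' 60
```

```text
clock: 22.1
ee_pos: [0.4128, -0.1136, 0.0416]
tcp_rot: [0.999, 0.034, -0.0, -0.0]
force: [-0.3, -0.5, -1.8]
opening: 0.0187
```

```bash
python3 -m handwheel '[[[0.01,0,0,-0.0005,0],[0.01,0,0,-0.001,0],[0.01,0,0,-0.001,0]]]' 60
python3 -m handwheel '[[[0.01,0.0003,0.005,0,0],[0.01,0.0008,0.015,0,0],[0.01,0.0013,0.025,0,0],[0.01,0.0018,0.035,0,0],[0.01,0.0024,0.045,0,0],[0.01,0.0029,0.055,0,0],[0.01,0.0034,0.065,0,0],[0.01,0.004,0.075,0,0],[0.01,0.0045,0.085,0,0],[0.01,0.0045,0.085,0,0]]]' 60
python3 - <<'E'
from h import *
s,im=snap("wrist","w_wrist"); print(s['ee_pos'],s['force'],s['joints'])
E
```

```text
clock: 22.35
ee_pos: [0.4129, -0.1139, 0.0412]
tcp_rot: [0.999, 0.033, 0.0, 0.0]
force: [-0.1, -0.2, 2.6]
opening: 0.019
clock: 23.18
ee_pos: [0.4178, -0.0262, 0.0412]
tcp_rot: [0.999, 0.035, 0.001, -0.001]
force: [-0.2, 1.9, 4.0]
opening: 0.0192
[ 0.41784398 -0.02620355  0.04115453] [-0.16241093  1.85390308  3.99084791] [ 0.09518937  0.61564479 -0.12076023  2.2511779   0.24441947  0.28470376
 -0.16763461]
```

View pics/w_wrist.png

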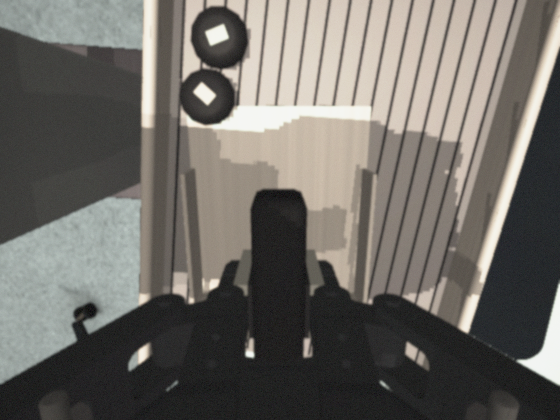

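```bash
python3 -m handwheel '[[[0.01,0.0003,0.005,0,0],[0.01,0.0007,0.013,0,0],[0.01,0.0011,0.021,0,0],[0.01,0.0016,0.029,0,0],[0.01,0.0019,0.036,0,0],[0.01,0.0022,0.042,0,0],[0.01,0.0025,0.047,0,0],[0.01,0.0026,0.05,0,0],[0.01,0.0026,0.05,0,0]]]' 60
python3 - <<'E'
from h import *
s,im=snap("wrist","x_wrist"); print(s['ee_pos'],s['force'],s['joints'])
E
```

```text
clock: 23.98
ee_pos: [0.4202, 0.0211, 0.0411]
tcp_rot: [0.999, 0.033, 0.001, 0.0]
force: [0.6, 1.0, 6.0]
opening: 0.0196
[0.42024842 0.02105841 0.04112704] [0.57170826 0.98586033 5.98402031] [-0.03121963  0.61648248 -0.10262058  2.2456704   0.21175329  0.28700857
 -0.25153334]
```

View pics/x_wrist.png

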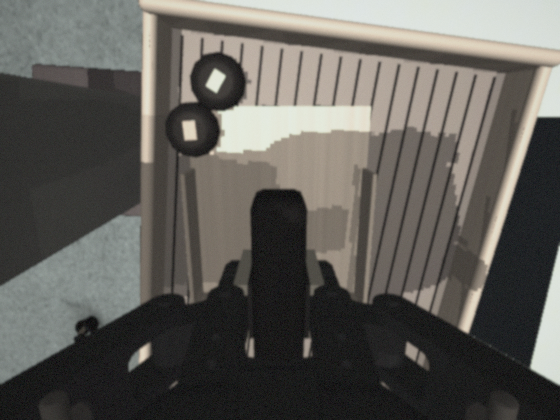

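```bash
python3 -m handwheel '[[[0.01,0.0002,0.003,0,0],[0.01,0.0003,0.006,0,0],[0.01,0.0005,0.009,0,0],[0.01,0.0006,0.012,0,0],[0.01,0.0006,0.012,0,0]]]' 60
python3 - <<'E'
from h import *
s,im=snap("wrist","y_wrist"); print(s['ee_pos'],s['force'],s['joints'])
E
```

```text
clock: 24.45
ee_pos: [0.4208, 0.0326, 0.0411]
tcp_rot: [0.999, 0.033, 0.0, 0.0]
force: [0.8, -0.7, 5.2]
opening: 0.019
[0.42082153 0.03260169 0.04112316] [ 0.75594224 -0.69079052  5.18882214] [-0.06114817  0.61724536 -0.09889087  2.24219988  0.20379038  0.28928438
 -0.27138171]
```

View pics/y_wrist.png

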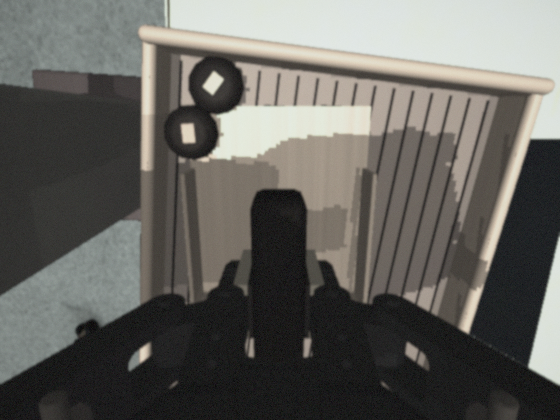

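```bash
python3 -m handwheel '[[[0.01,-0.001,0.002,0,-0.012],[0.01,-0.002,0.004,0,-0.024],[0.01,-0.003,0.006,0,-0.036],[0.01,-0.0045,0.008,0,-0.048],[0.01,-0.0055,0.010,0,-0.06],[0.01,-0.0055,0.010,0,-0.06]]]' 60
python3 - <<'E'
from h import *
s,im=snap("wrist","z_wrist"); print(s['ee_pos'],s['force'],s['joints'])
E
```

```text
clock: 25.0
ee_pos: [0.4154, 0.0424, 0.0411]
tcp_rot: [1.0, 0.003, 0.001, 0.0]
force: [0.1, -0.9, 5.2]
opening: 0.0194
[0.41539136 0.04241872 0.04112847] [ 0.07501252 -0.92836825  5.23384273] [-0.09909056  0.61374486 -0.08025151  2.25471233  0.17208145  0.27746713
 -0.32524878]
```

View pics/z_wrist.png

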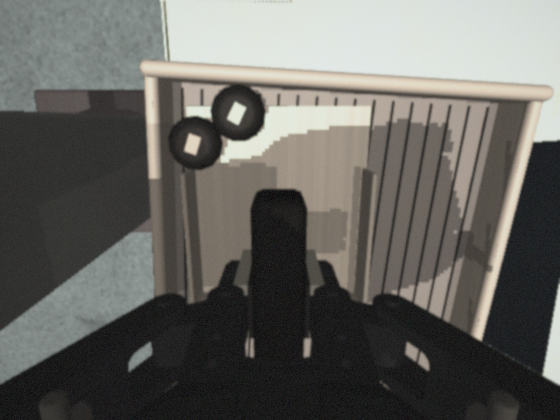

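```bash
python3 -m handwheel '[[[0.01,-0.001,0.001,0,-0.012],[0.01,-0.002,0.003,0,-0.024],[0.01,-0.003,0.004,0,-0.036],[0.01,-0.004,0.005,0,-0.048],[0.01,-0.005,0.006,0,-0.06],[0.01,-0.005,0.006,0,-0.06]]]' 60
python3 - <<'E'
from h import *
s,im=snap("wrist","aa_wrist"); print(s['ee_pos'],s['force'],s['joints'])
E
```

```text
clock: 25.55
ee_pos: [0.4105, 0.0483, 0.0411]
tcp_rot: [1.0, -0.028, 0.001, 0.0]
force: [1.2, -1.2, 4.9]
opening: 0.0192
[0.41054604 0.04831249 0.04113134] [ 1.20649656 -1.16036159  4.91930514] [-0.12622397  0.61072915 -0.06401884  2.26622088  0.14253639  0.26685741
 -0.37133089]
```

View pics/aa_wrist.png

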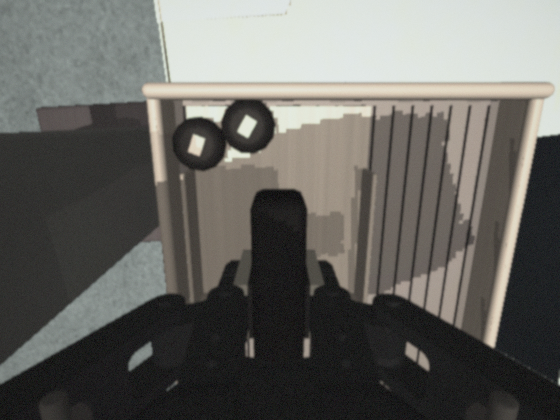

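```bash
python3 -m handwheel '[[[0.01,0.0001,0.0015,0,0],[0.01,0.0001,0.0015,0,0],[0.01,0.0001,0.001,0.004,0],[0.01,0.0001,0,0.012,0],[0.01,0,0,0.024,0],[0.01,0,0,0.038,0],[0.01,0,0,0.052,0],[0.01,0,0,0.064,0],[0.01,0,0,0.072,0],[0.01,0,0,0.075,0]]]' 60
python3 - <<'E'
from h import *
s,im=snap("wrist","ab_wrist"); print(s['ee_pos'],s['force'],s['joints'])
E
```

```text
clock: 26.43
ee_pos: [0.4101, 0.049, 0.117]
tcp_rot: [1.0, -0.027, 0.001, -0.0]
force: [-0.2, 0.7, -1.8]
opening: 0.0191
[0.41014129 0.04899902 0.11695731] [-0.24975704  0.74640755 -1.7560051 ] [-0.0872313   0.44877711 -0.11647914  2.2051564   0.1074052   0.4910159
 -0.34036142]
```

View pics/ab_wrist.png

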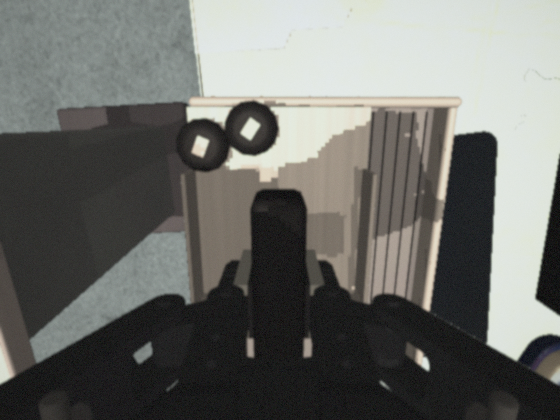

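```bash
python3 -m handwheel '[[[0.01,0,0,0.008,0],[0.01,0,0,0.02,0],[0.01,0,0,0.034,0],[0.01,0,0,0.048,0],[0.01,0,0,0.058,0],[0.01,0,0,0.065,0],[0.01,0,0,0.067,0]]]' 60
python3 -m handwheel '[[[0.01,0,0.02,0,0],[0.01,0.001,0.05,0,0],[0.01,0.003,0.078,0,0],[0.01,0.006,0.101,0,0],[0.01,0.011,0.12,0,0],[0.01,0.017,0.136,0,0],[0.01,0.024,0.147,0,0],[0.01,0.031,0.155,0,0],[0.01,0.038,0.16,0,0],[0.01,0.045,0.163,0,0]]]' 60
python3 -m handwheel '[[[0.01,0.007,0,0,0],[0.01,0.014,0,0,0],[0.01,0.021,0,0,0.01],[0.01,0.028,0,0,0.02],[0.01,0.034,0,0,0.02],[0.01,0.039,0,0,0.02],[0.01,0.043,0,0,0.02],[0.01,0.046,0,0,0.02],[0.01,0.048,0,0,0.02],[0.01,0.048,0,0,0.02]]]' 60
python3 - <<'E'
from h import *
s,im=snap("wrist","ac_wrist"); print(s['ee_pos'],s['force'])
E
```

```text
clock: 27.07
ee_pos: [0.4101, 0.0493, 0.1835]
tcp_rot: [1.0, -0.026, 0.0, -0.0]
force: [-0.2, -0.5, -1.3]
opening: 0.0193
clock: 27.9
ee_pos: [0.4551, 0.2124, 0.1822]
tcp_rot: [1.0, -0.026, -0.001, 0.0]
force: [-0.1, 0.7, -2.4]
opening: 0.0194
clock: 28.73
ee_pos: [0.5032, 0.2122, 0.1828]
tcp_rot: [1.0, -0.017, 0.0, -0.0]
force: [-0.3, 0.3, -2.8]
opening: 0.0192
[0.50315833 0.21221943 0.18275116] [-0.30216857  0.27100325 -2.75818113]
```

View pics/ac_wrist.png

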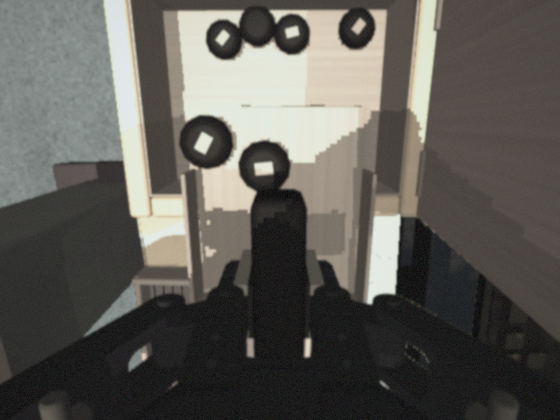

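```bash
python3 -m handwheel '[[[0.01,0,0.01,0,0],[0.01,0,0.022,0,0],[0.01,0,0.033,-0.004,0],[0.01,0,0.041,-0.01,0],[0.01,0,0.047,-0.017,0],[0.01,0,0.05,-0.024,0],[0.01,0,0.052,-0.029,0],[0.01,0,0.052,-0.032,0],[0.01,0,0.052,-0.032,0]]]' 60
python3 -m handwheel '[[[0.01,0,0,-0.002,0],[0.01,0,0,-0.004,0],[0.01,0,0,-0.006,0],[0.01,0,0.001,-0.008,0],[0.01,0,0.003,-0.010,0],[0.01,0,0.005,-0.012,0],[0.01,0,0.006,-0.013,0],[0.01,0,0.006,-0.013,0]]]' 30
python3 -m handwheel '[[[0.01,0,0.002,-0.002,0],[0.01,0,0.004,-0.004,0],[0.01,0,0.006,-0.006,0],[0.01,0,0.008,-0.008,0],[0.01,0,0.010,-0.010,0],[0.01,0,0.010,-0.010,0],[0.01,0,0.010,-0.010,0]]]' 30
python3 - <<'E'
from h import *
s,im=snap("wrist","ad_wrist"); print(s['ee_pos'],s['force'])
E
```

```text
clock: 29.53
ee_pos: [0.5024, 0.2634, 0.1496]
tcp_rot: [1.0, -0.017, -0.001, 0.001]
force: [-0.3, 0.2, -1.9]
opening: 0.0195
clock: 30.2
ee_pos: [0.505, 0.2725, 0.1408]
tcp_rot: [1.0, -0.016, 0.003, -0.002]
force: [0.0, 2.0, 7.4]
opening: 0.019
clock: 30.78
ee_pos: [0.5052, 0.283, 0.1306]
tcp_rot: [1.0, -0.016, 0.003, -0.003]
force: [0.0, 2.6, 5.6]
opening: 0.0194
[0.50517286 0.28296001 0.1305861 ] [0.03127833 2.56222872 5.62638143]
```

View pics/ad_wrist.png

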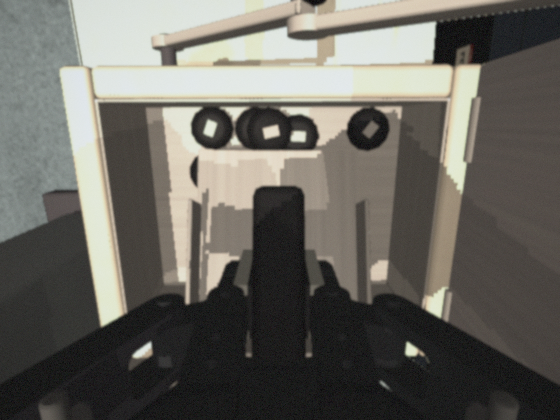

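```bash
python3 -m handwheel '[[[0.01,0,-0.006,0.006,0],[0.01,0,-0.015,0.014,0],[0.01,0,-0.022,0.022,0],[0.01,0,-0.026,0.032,0],[0.01,0,-0.028,0.042,0],[0.01,0,-0.028,0.05,0],[0.01,0,-0.028,0.058,0],[0.01,0,-0.028,0.06,0]]]' 50
python3 -m handwheel '[[[0.01,-0.005,-0.02,0.02,0],[0.01,-0.01,-0.05,0.04,0],[0.01,-0.02,-0.085,0.06,0],[0.01,-0.03,-0.12,0.07,0],[0.01,-0.04,-0.155,0.07,0],[0.01,-0.045,-0.19,0.07,0],[0.01,-0.045,-0.22,0.07,0],[0.01,-0.045,-0.25,0.07,0],[0.01,-0.045,-0.28,0.07,0],[0.01,-0.045,-0.3,0.07,0]]]' 50
python3 - <<'E'
from h import *
s,im=snap("wrist","ae_wrist"); print(s['ee_pos'],s['force'],s['joints'])
snap("top","ae_top",(180,160,350,280),4.4)
E
```

```text
clock: 31.5
ee_pos: [0.5036, 0.2532, 0.1897]
tcp_rot: [1.0, -0.016, 0.001, -0.001]
force: [-0.4, 0.3, -1.5]
opening: 0.0194
clock: 32.33
ee_pos: [0.4574, -0.0508, 0.2579]
tcp_rot: [1.0, -0.018, -0.0, 0.001]
force: [1.1, -0.4, -1.9]
opening: 0.0192
[ 0.45743194 -0.05083231  0.25789565] [ 1.07037999 -0.3784208  -1.87549778] [ 0.13288498  0.29394252 -0.09248754  1.90441392  0.03483942  0.94486593
 -0.01167183]
```

View pics/ae_wrist.png

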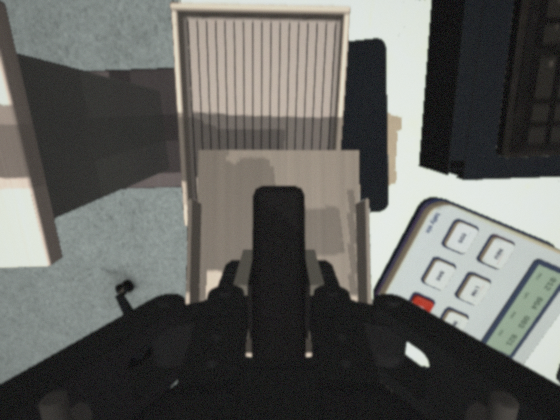

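View pics/ae_top.png

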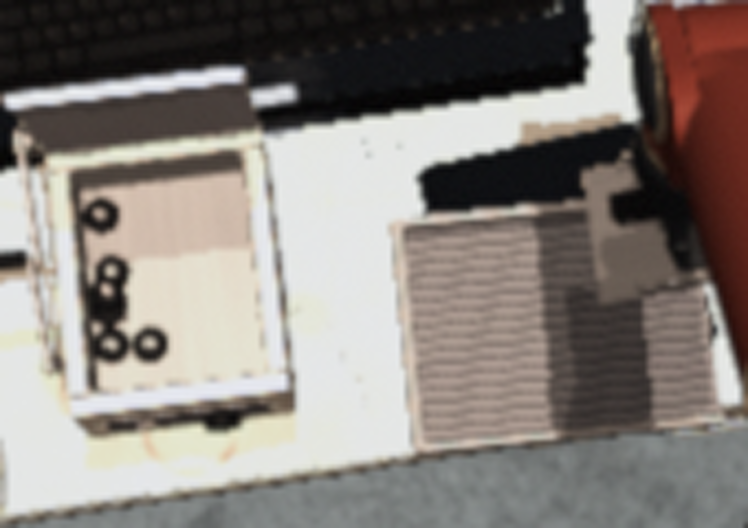

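```bash
python3 -m handwheel '[[[0.01,0,0,-0.03,0],[0.01,0,0,-0.065,0],[0.01,0,0,-0.1,0],[0.01,0,0,-0.135,0],[0.01,0,0,-0.16,0],[0.01,0,0,-0.175,0],[0.01,0,0,-0.183,0],[0.01,0,0,-0.183,0]]]' 30
python3 -m handwheel '[[[0.01,0,0,-0.004,0],[0.01,0,0,-0.008,0],[0.01,0,0,-0.012,0],[0.01,0,0,-0.016,0],[0.01,0,0,-0.02,0],[0.01,0,0,-0.024,0],[0.01,0,0,-0.028,0],[0.01,0,0,-0.031,0],[0.01,0,0,-0.034,0],[0.01,0,0,-0.034,0]]]' 30
python3 - <<'E'
from h import *
s,im=snap("wrist","af_wrist"); print(s['ee_pos'],s['force'])
E
```

```text
clock: 33.1
ee_pos: [0.4572, -0.0465, 0.0734]
tcp_rot: [1.0, -0.016, -0.002, -0.0]
force: [0.7, 0.3, -2.3]
opening: 0.019
clock: 33.93
ee_pos: [0.4594, -0.0485, 0.0416]
tcp_rot: [1.0, -0.017, 0.002, 0.0]
force: [-0.2, -1.1, 2.8]
opening: 0.0188
[ 0.4594408 -0.0485424  0.0415974] [-0.16618186 -1.14068925  2.82735856]
```

```bash
python3 -m handwheel '[[[0.01,0,0,-0.001,0],[0.01,0,0,-0.002,0],[0.01,0,0,-0.003,0],[0.01,0,0,-0.003,0]]]' 30
python3 -m handwheel '[[[0.01,0,0,-0.001,0],[0.01,0,0,-0.002,0],[0.01,0,0,-0.002,0]]]' 30
python3 - <<'E'
from h import *
s,im=snap("wrist","ag_wrist"); print(s['ee_pos'],s['force'])
E
```

```text
clock: 34.32
ee_pos: [0.4586, -0.0481, 0.0382]
tcp_rot: [1.0, -0.017, 0.001, 0.0]
force: [-0.0, -2.1, 4.7]
opening: 0.0195
clock: 34.57
ee_pos: [0.4585, -0.0481, 0.0377]
tcp_rot: [1.0, -0.017, 0.001, 0.0]
force: [-1.0, -1.4, 19.3]
opening: 0.0193
[ 0.45852976 -0.04806842  0.03773573] [-1.02958527 -1.42239381 19.32619702]
```

View pics/ag_wrist.png

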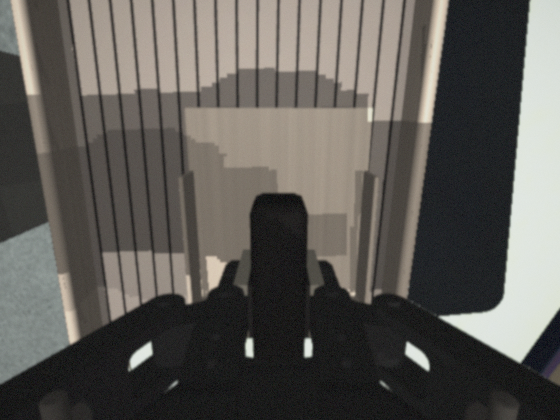

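```bash
python3 -m handwheel '[[[0.01,0,0,0.01,0],[0.01,0,0,0.03,0],[0.01,0,-0.005,0.06,0.05],[0.01,0,-0.015,0.09,0.15],[0.01,0,-0.03,0.12,0.27],[0.01,0,-0.05,0.14,0.39],[0.01,0,-0.075,0.15,0.51],[0.01,0,-0.1,0.15,0.63],[0.01,0,-0.125,0.15,0.75],[0.01,0,-0.15,0.15,0.87]]]' 60
python3 -m handwheel '[[[0.01,0,-0.02,0,0.12],[0.01,-0.001,-0.045,0,0.24],[0.01,-0.002,-0.07,0,0.36],[0.01,-0.003,-0.09,0,0.48],[0.01,-0.004,-0.105,0,0.6],[0.01,-0.004,-0.115,0,0.7],[0.01,-0.004,-0.118,0,0.735],[0.01,-0.004,-0.118,0,0.735],[0.01,-0.004,-0.118,0,0.735]]]' 60
python3 - <<'E'
from h import *
s,im=snap("wrist","ah_wrist"); print(s['ee_pos'],s['force'])
x=R.from_quat(s['tcp_rot']).as_matrix()[:,0]; print(np.degrees(np.arctan2(x[1],x[0])))
np.save("ah.npy",dict(s),allow_pickle=True)
E
```

```text
clock: 35.45
ee_pos: [0.4567, -0.1982, 0.1853]
tcp_rot: [0.912, 0.41, -0.001, -0.001]
force: [0.3, 0.8, -2.3]
opening: 0.0193
clock: 36.2
ee_pos: [0.4531, -0.315, 0.1848]
tcp_rot: [0.707, 0.707, -0.0, -0.001]
force: [-0.1, 1.0, -2.1]
opening: 0.0194
[ 0.45305307 -0.31495976  0.18479942] [-0.12644757  1.01772281 -2.10468497]
90.02663674308182
```

View pics/ah_wrist.png

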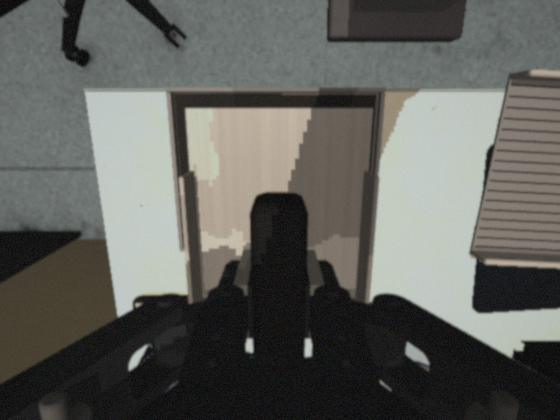

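```bash
python3 -m handwheel '[[[0.01,0,0,-0.03,0],[0.01,0,0,-0.06,0],[0.01,0,0,-0.09,0],[0.01,0,0,-0.115,0],[0.01,0,0,-0.13,0],[0.01,0,0,-0.138,0],[0.01,0,0,-0.142,0],[0.01,0,0,-0.144,0],[0.01,0,0,-0.145,0],[0.01,0,0,-0.145,0]]]' 60
python3 -m handwheel '[[[0.01,0,0,-0.001,0],[0.01,0,0,-0.002,0],[0.01,0,0,-0.002,0]]]' 30
```

```text
clock: 37.08
ee_pos: [0.4546, -0.316, 0.0417]
tcp_rot: [0.707, 0.708, 0.0, 0.001]
force: [-0.4, -0.5, -2.1]
opening: 0.0193
clock: 37.33
ee_pos: [0.454, -0.316, 0.0391]
tcp_rot: [0.707, 0.707, -0.0, 0.0]
force: [0.1, -0.2, -2.1]
opening: 0.019
```

```bash
python3 -m handwheel '[[[0.01,0,0,-0.0005,0],[0.01,0,0,-0.001,0],[0.01,0,0,-0.0015,0],[0.01,0,0,-0.0015,0]]]' 30
```

```text
clock: 37.67
ee_pos: [0.4541, -0.316, 0.0388]
tcp_rot: [0.707, 0.707, -0.0, 0.001]
force: [-1.9, 0.2, 8.6]
opening: 0.0192
```

```bash
python3 -m handwheel '[[[0.03,0,0,0.0005,0],[0.06,0,0,0.0005,0],[0.0854,0,0,0.0005,0],[0.0854,0,0,0.0005,0],[0.0854,0,0,0.0005,0],[0.0854,0,0,0.0005,0],[0.0854,0,0,0.0005,0]]]' 30
python3 -m handwheel '[[[0.0854,0,0,0.01,0],[0.0854,0,0,0.03,0],[0.0854,0,0,0.06,0],[0.0854,0,0,0.1,0],[0.0854,0,0,0.14,0],[0.0854,0,0,0.18,0],[0.0854,0,0,0.2,0],[0.0854,0,0,0.2,0]]]' 30
python3 - <<'E'
from h import *
s,im=snap("wrist","ai_wrist"); print(s['ee_pos'],s['force'])
E
```

```text
clock: 38.25
ee_pos: [0.4539, -0.3157, 0.0377]
tcp_rot: [0.707, 0.708, 0.0, -0.0]
force: [0.2, 0.8, -0.5]
opening: 0.0852
clock: 38.92
ee_pos: [0.457, -0.3166, 0.2443]
tcp_rot: [0.707, 0.708, 0.001, 0.006]
force: [0.4, 0.2, -0.1]
opening: 0.0856
[ 0.45700789 -0.31657728  0.24431622] [ 0.40423794  0.15991233 -0.12446653]
```

View pics/ai_wrist.png

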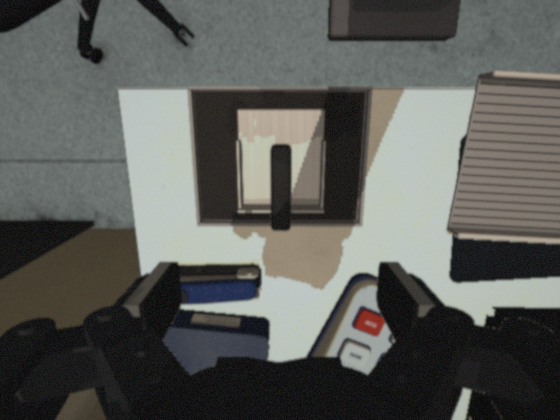

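```bash
python3 -m handwheel '[[[0.04,0,0.02,0.02,0],[0.02,0,0.055,0.05,0],[0,0,0.09,0.08,0],[0,0,0.13,0.11,0],[0,0,0.17,0.12,0],[0,0,0.21,0.12,0],[0,0,0.25,0.12,0],[0,0,0.29,0.12,0],[0,0,0.33,0.12,0],[0,0,0.37,0.12,0]]]' 40
python3 -m handwheel '[[[0,0,0.035,0,0],[0,0,0.075,0,0],[0,0,0.115,0,0],[0,0,0.155,0,0],[0,0,0.195,0,0],[0,0,0.235,0,0],[0,0,0.265,0,0],[0,0,0.285,0,0],[0,0,0.29,0,0],[0,0,0.29,0,0]]]' 40
python3 - <<'E'
from h import *
s,im=snap("wrist","aj_wrist"); print(s['ee_pos'],s['joints'],s['opening'])
np.save("aj.npy",dict(s),allow_pickle=True)
E
```

```text
clock: 39.8
ee_pos: [0.4525, 0.0491, 0.3568]
tcp_rot: [0.707, 0.707, -0.001, -0.001]
force: [0.7, 0.7, -0.2]
opening: -0.0001
clock: 40.63
ee_pos: [0.4526, 0.3387, 0.3562]
tcp_rot: [0.705, 0.709, -0.002, -0.001]
force: [0.2, 0.9, 0.5]
opening: -0.0003
[0.45263724 0.33865764 0.35622067] [-0.20333225  0.47578611 -0.77920286  1.4471165   0.3338859   1.35832117
  0.57777949] -0.0002912730443180446
```

View pics/aj_wrist.png

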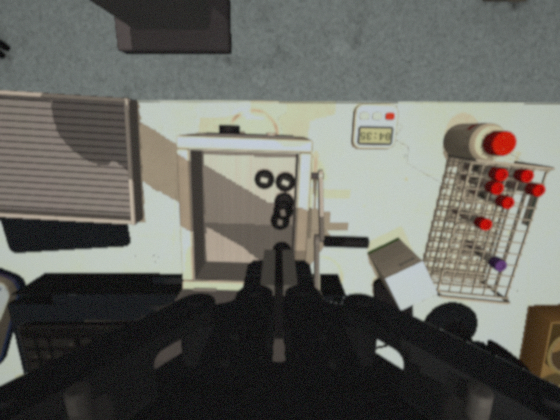

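```bash
python3 - <<'E'
from h import *
s=np.load("aj.npy",allow_pickle=True).item()
im=cv2.imread("pics/aj_wrist_raw.png")
cv2.imwrite("pics/aj1.png",cv2.resize(im[120:290,170:380],None,fx=3.5,fy=3.5,interpolation=cv2.INTER_CUBIC))
c,T=T_wc("wrist",s); 
def ray(name,u,v,s=None):
    c,T=T_wc(name,s); d=T[:3,:3]@np.array([(u-c['cx'])/c['fx'],-(v-c['cy'])/c['fy'],-1.0]); return T[:3,3],d/np.linalg.norm(d)
# left end of bar: wrist (368,242); top a1 (350,265)-> 
f=4.4
for (uw,vw),(ut,vt) in [((367.5,242),(90+348/f,160+265/f)),]:
    o1,d1=ray("wrist",uw,vw,s); o2,d2=ray("top",ut,vt)
    A=np.stack([d1,-d2],1); t=np.linalg.lstsq(A,o2-o1,rcond=None)[0]
    print(o1+d1*t[0],o2+d2*t[1])
E
```

```text
[0.52229742 0.44413139 0.13734404] [0.52377813 0.44271723 0.13749074]
```

View pics/aj1.png

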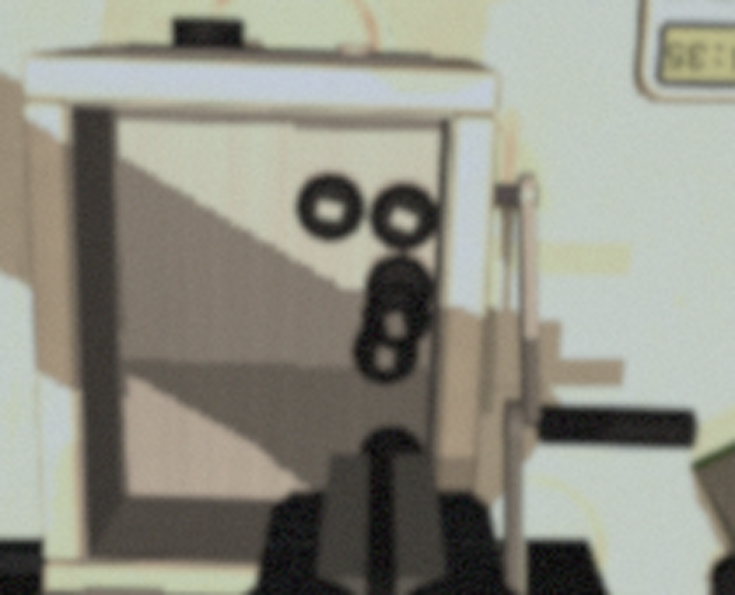

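```bash
python3 - <<'E'
from h import *
s=np.load("aj.npy",allow_pickle=True).item()
def P(u,v,z): return np.round(p2w("wrist",170+u/3.5,120+v/3.5,z,s),4)
print(P(505,520,.16),P(523,520,.16),P(527,300,.11),P(543,300,.11),P(540,425,.137),P(693,428,.137))
s=r.sense(); print(s['ee_pos'])
E
```

```text
[0.5459 0.3802 0.16  ] [0.5459 0.386  0.16  ] [0.4857 0.391  0.11  ] [0.4857 0.3966 0.11  ] [0.522  0.3935 0.137 ] [0.5228 0.4448 0.137 ]
[0.45355262 0.33693275 0.35649645]
```

```bash
python3 -m handwheel '[[[0,0.015,0.025,-0.01,0],[0,0.035,0.055,-0.02,0],[0,0.055,0.08,-0.04,0],[0,0.0685,0.094,-0.07,0],[0,0.0685,0.094,-0.105,0],[0,0.0685,0.094,-0.14,0],[0,0.0685,0.094,-0.17,0],[0,0.0685,0.094,-0.188,0],[0,0.0685,0.094,-0.192,0],[0,0.0685,0.094,-0.192,0]]]' 40
python3 - <<'E'
from h import *
s,im=snap("wrist","ak_wrist"); print(s['ee_pos'],s['joints'],s['force'])
E
```

```text
clock: 41.52
ee_pos: [0.5232, 0.4286, 0.1642]
tcp_rot: [0.708, 0.707, -0.002, 0.001]
force: [0.0, 0.1, 0.9]
opening: 0.0001
[0.5231693  0.42859248 0.16421123] [-0.37477799  0.8029433  -0.67033525  1.40220234  0.52069181  1.12044268
  0.44454335] [0.00091721 0.13266856 0.86381807]
```

View pics/ak_wrist.png

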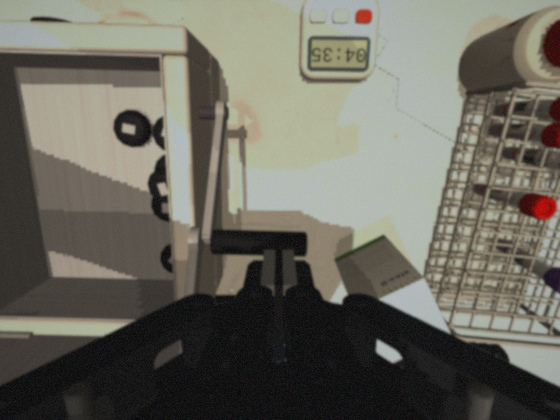

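```bash
python3 - <<'E'
from h import *
s=r.sense()
print(w2p("wrist",s['ee_pos'],s), w2p("wrist",s['ee_pos']-[0,0,.027],s))
for v in (231,243,255): print(v,p2w("wrist",260,v,.137,s), p2w("wrist",260,v,.144,s))
print(p2w("wrist",213,243,.137,s),p2w("wrist",305,243,.137,s))
E
```

```text
[276.33987832 266.3042182 ] [276.67213412 245.33063632]
231 [0.51592649 0.42093912 0.137     ] [0.51352229 0.42135941 0.144     ]
243 [0.52300037 0.42083075 0.137     ] [0.52030813 0.42125545 0.144     ]
255 [0.53022293 0.4207201  0.137     ] [0.5272366  0.42114931 0.144     ]
[0.52299839 0.39457433 0.137     ] [0.52300226 0.44596408 0.137     ]
```

```bash
python3 -m handwheel '[[[0,0,0,-0.008,0],[0,0,0,-0.015,0],[0,0,0,-0.019,0],[0,0.001,0,-0.022,0],[0,0.002,0,-0.025,0],[0,0.004,0,-0.028,0],[0,0.005,0,-0.031,0]]]' 40
python3 -m handwheel '[[[0,0.002,0,-0.004,0],[0,0.004,0,-0.008,0],[0,0.006,0,-0.012,0],[0,0.008,0,-0.016,0],[0,0.009,0,-0.02,0],[0,0.01,0,-0.024,0],[0,0.011,0,-0.028,0],[0,0.012,0,-0.032,0],[0,0.012,0,-0.032,0]]]' 40
python3 - <<'E'
from h import *
s,im=snap("wrist","al_wrist"); print(s['ee_pos'],s['force'])
snap("top","al_top",(90,130,270,265),4.4)
E
```

```text
clock: 42.15
ee_pos: [0.5285, 0.4318, 0.1351]
tcp_rot: [0.707, 0.707, 0.001, 0.0]
force: [1.4, 0.4, 2.4]
opening: -0.0001
clock: 42.9
ee_pos: [0.541, 0.4315, 0.1027]
tcp_rot: [0.707, 0.707, 0.001, 0.001]
force: [2.4, -0.5, 4.0]
opening: -0.0001
[0.54104218 0.43152446 0.102748  ] [ 2.35603503 -0.51487004  4.00293751]
```

View pics/al_wrist.png

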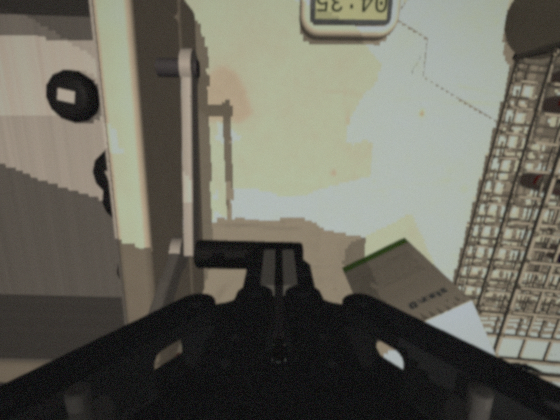

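View pics/al_top.png

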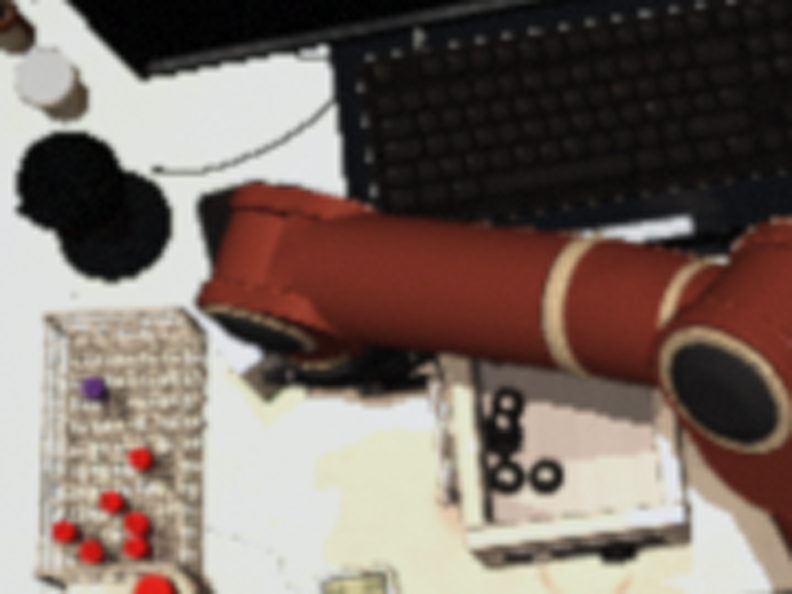

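```bash
python3 -m handwheel '[[[0,0.0005,0,-0.003,0],[0,0.001,0,-0.006,0],[0,0.001,0,-0.009,0],[0,0.001,0,-0.012,0],[0,0.001,0,-0.014,0],[0,0.001,0,-0.014,0]]]' 40
python3 -m handwheel '[[[0,0,0,0.01,0],[0,0,0.003,0.04,0],[0,-0.01,0.005,0.08,0],[0,-0.03,0.005,0.12,0],[0,-0.05,0,0.16,0],[0,-0.07,-0.01,0.2,0],[0,-0.085,-0.03,0.235,0],[0,-0.085,-0.06,0.26,0],[0,-0.085,-0.09,0.26,0],[0,-0.085,-0.11,0.26,0]]]' 40
python3 - <<'E'
from h import *
s,im=snap("wrist","am_wrist"); print(s['ee_pos'],s['force'],s['joints'])
snap("scene","am_scene",(180,120,380,270),4)
E
```

```text
clock: 43.5
ee_pos: [0.541, 0.4319, 0.0919]
tcp_rot: [0.708, 0.707, 0.001, 0.001]
force: [-0.8, -4.9, 14.3]
opening: -0.0001
clock: 44.33
ee_pos: [0.4541, 0.3202, 0.3509]
tcp_rot: [0.706, 0.708, 0.001, 0.001]
force: [0.8, 0.2, -1.1]
opening: 0.0001
[0.45407543 0.32022813 0.35087311] [ 0.82195488  0.20600214 -1.06370163] [-0.15966169  0.46067536 -0.7883744   1.48808985  0.33223208  1.32929426
  0.59817553]
```

View pics/am_wrist.png

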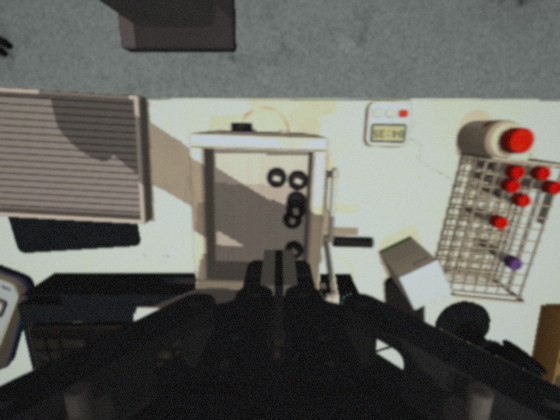

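View pics/am_scene.png

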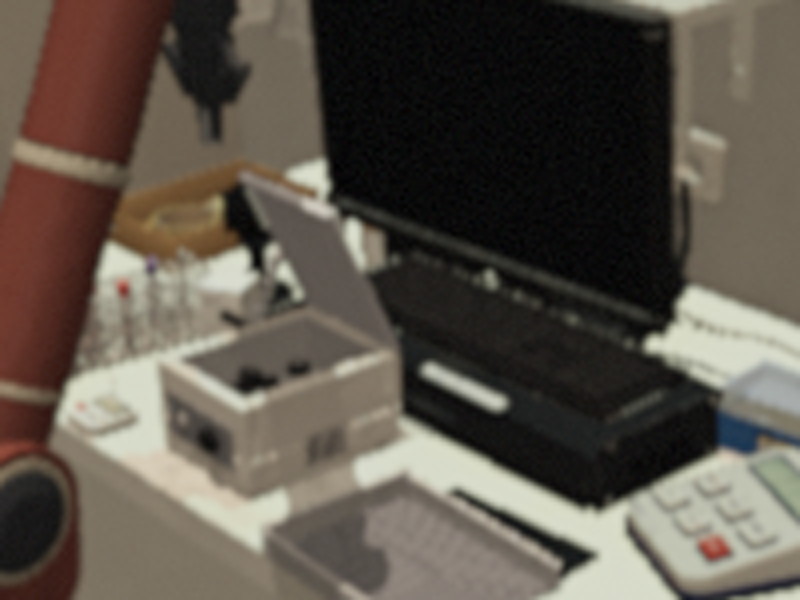

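```bash
python3 - <<'E'
from h import *
a=np.radians(-1.8);ex=np.array([np.cos(a),np.sin(a),0]);ey=np.array([-np.sin(a),np.cos(a),0])
C=np.array([.5045,.297,0])
for ph in (85,70,65,60,55,50):
    p=np.radians(ph)
    q=[C+ex*(.095-.188*np.cos(p))+ey*y+[0,0,.110+.188*np.sin(p)] for y in (-.08,0,.08)]
    print(ph,np.round(q[1],3),[np.round((w2p("scene",z)-[180,120])*4) for z in q])
E
```

```text
85 [0.583 0.295 0.297] [array([374., 186.]), array([327., 166.]), array([282., 146.])]
70 [0.535 0.296 0.287] [array([336., 208.]), array([289., 187.]), array([245., 167.])]
65 [0.52  0.297 0.28 ] [array([324., 217.]), array([278., 196.]), array([233., 176.])]
60 [0.505 0.297 0.273] [array([313., 228.]), array([266., 206.]), array([222., 186.])]
55 [0.492 0.297 0.264] [array([302., 240.]), array([256., 218.]), array([212., 197.])]
50 [0.479 0.298 0.254] [array([292., 253.]), array([246., 230.]), array([202., 209.])]
```

```bash
python3 - <<'E'
from h import *
# monitor bottom edge left/right in top image a_top approx (105,143),(280,95)
for u,v in [(105,143),(278,118),(280,72),(95,90)]:
    for z in (.05,.2,.4): print((u,v),z,np.round(p2w("top",u,v,z),3))
E
```

```text
(105, 143) 0.05 [0.852 0.647 0.05 ]
(105, 143) 0.2 [0.787 0.606 0.2  ]
(105, 143) 0.4 [0.7   0.551 0.4  ]
(278, 118) 0.05 [0.853 0.043 0.05 ]
(278, 118) 0.2 [0.788 0.054 0.2  ]
(278, 118) 0.4 [0.701 0.068 0.4  ]
(280, 72) 0.05 [1.027 0.009 0.05 ]
(280, 72) 0.2 [0.947 0.023 0.2  ]
(280, 72) 0.4 [0.84  0.041 0.4  ]
(95, 90) 0.05 [1.057 0.667 0.05 ]
(95, 90) 0.2 [0.974 0.624 0.2  ]
(95, 90) 0.4 [0.864 0.567 0.4  ]
```

```bash
python3 -m handwheel '[[[0,0.02,-0.01,0.01,0],[0,0.05,-0.023,0.01,0],[0,0.085,-0.023,0.01,0],[0,0.12,-0.023,0.01,0],[0,0.145,-0.023,0.005,0],[0,0.151,-0.023,-0.02,0],[0,0.151,-0.023,-0.05,0],[0,0.151,-0.023,-0.08,0],[0,0.151,-0.023,-0.096,0],[0,0.151,-0.023,-0.096,0]]]' 40
python3 - <<'E'
from h import *
s,im=snap("wrist","an_wrist"); print(s['ee_pos'],s['force'],s['joints'])
snap("scene","an_scene",(180,120,380,270),4)
E
```

```text
clock: 45.27
ee_pos: [0.6029, 0.2983, 0.2461]
tcp_rot: [0.705, 0.709, -0.006, -0.002]
force: [-1.0, -0.4, -0.2]
opening: -0.0002
[0.60292245 0.29825325 0.24608495] [-0.97359189 -0.39415165 -0.22368803] [-0.13801837  0.7331413  -0.7074656   1.29995822  0.46616111  1.28722603
  0.72553205]
```

View pics/an_wrist.png

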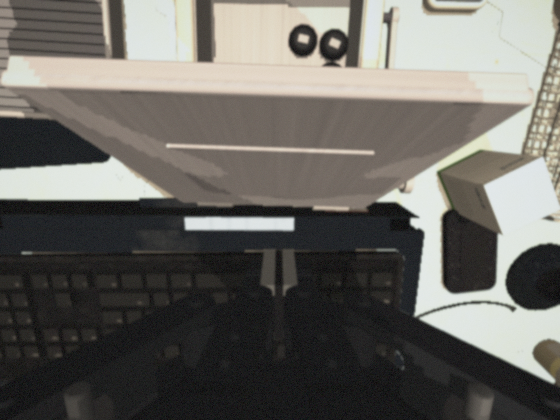

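View pics/an_scene.png

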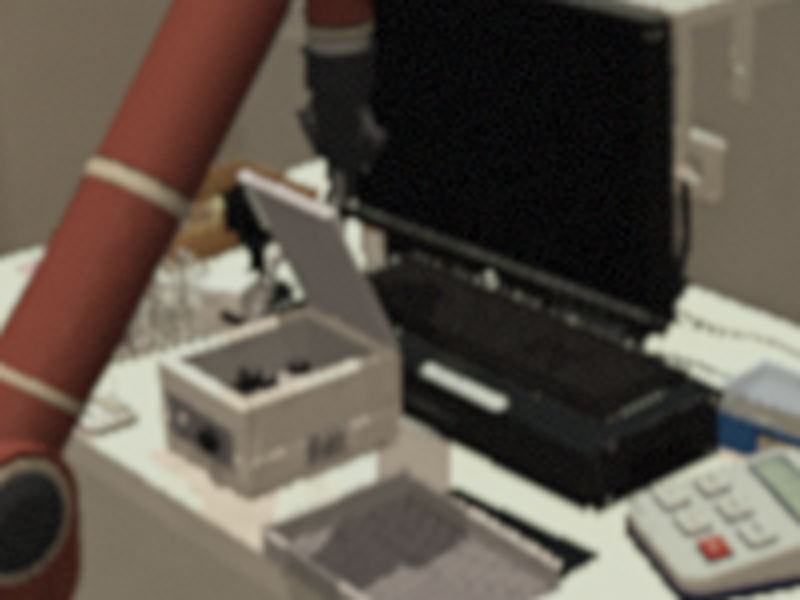

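```bash
python3 -m handwheel '[[[0,-0.015,0,0.004,0],[0,-0.03,0,0.008,0],[0,-0.042,0,0.009,0],[0,-0.049,0,0.009,0],[0,-0.054,0,0.008,0],[0,-0.06,0,0.005,0],[0,-0.066,0,0.003,0],[0,-0.072,0,0.001,0],[0,-0.077,0,-0.002,0]]]' 40
python3 - <<'E'
from h import *
s,im=snap("wrist","ao_wrist"); print(s['ee_pos'],s['force'],s['joints'])
snap("scene","ao_scene",(180,120,380,270),4)
E
```

```text
clock: 46.12
ee_pos: [0.5295, 0.299, 0.2508]
tcp_rot: [0.707, 0.707, 0.001, -0.0]
force: [-0.0, 0.1, 1.6]
opening: 0.0001
[0.52947505 0.29895445 0.2508073 ] [-0.02881271  0.11446764  1.64092336] [-0.12565747  0.62137195 -0.73537027  1.51187606  0.43669587  1.1762369
  0.63477076]
```

View pics/ao_scene.png

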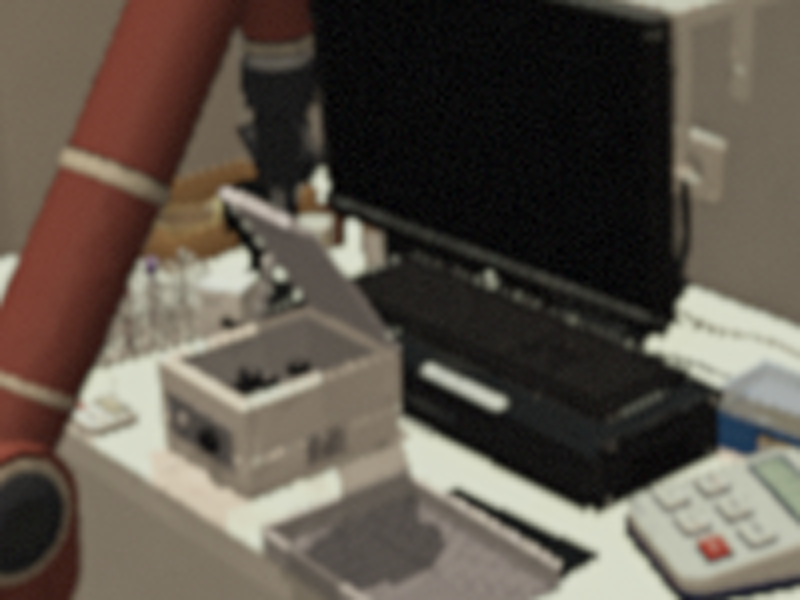

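```bash
python3 -m handwheel '[[[0,-0.005,0,-0.003,0],[0,-0.01,0,-0.007,0],[0,-0.0155,0,-0.011,0],[0,-0.021,0,-0.015,0],[0,-0.0265,0,-0.02,0],[0,-0.032,0,-0.025,0],[0,-0.0375,0,-0.031,0],[0,-0.0425,0,-0.036,0],[0,-0.0475,0,-0.042,0],[0,-0.0525,0,-0.048,0]]]' 40
python3 -m handwheel '[[[0,-0.004,0,-0.006,0],[0,-0.0075,0,-0.012,0],[0,-0.0105,0,-0.018,0],[0,-0.0135,0,-0.024,0],[0,-0.0165,0,-0.03,0],[0,-0.0185,0,-0.036,0],[0,-0.0205,0,-0.042,0],[0,-0.0225,0,-0.048,0],[0,-0.024,0,-0.053,0],[0,-0.0255,0,-0.058,0]]]' 40
python3 - <<'E'
from h import *
s,im=snap("wrist","ap_wrist"); print(s['ee_pos'],s['force'],s['joints'])
snap("scene","ap_scene",(180,120,380,270),4)
E
```

```text
clock: 47.05
ee_pos: [0.4764, 0.2985, 0.2021]
tcp_rot: [0.707, 0.708, -0.0, 0.0]
force: [1.6, 1.4, 0.6]
opening: 0.0004
clock: 47.88
ee_pos: [0.4514, 0.2985, 0.1442]
tcp_rot: [0.707, 0.708, -0.0, 0.0]
force: [0.4, -0.3, -0.0]
opening: -0.0
[0.45142906 0.29854431 0.14420365] [ 0.43585793 -0.30658352 -0.0434884 ] [-0.19062914  0.63969162 -0.68402776  1.83152181  0.52223957  0.85825041
  0.44214233]
```

View pics/ap_scene.png

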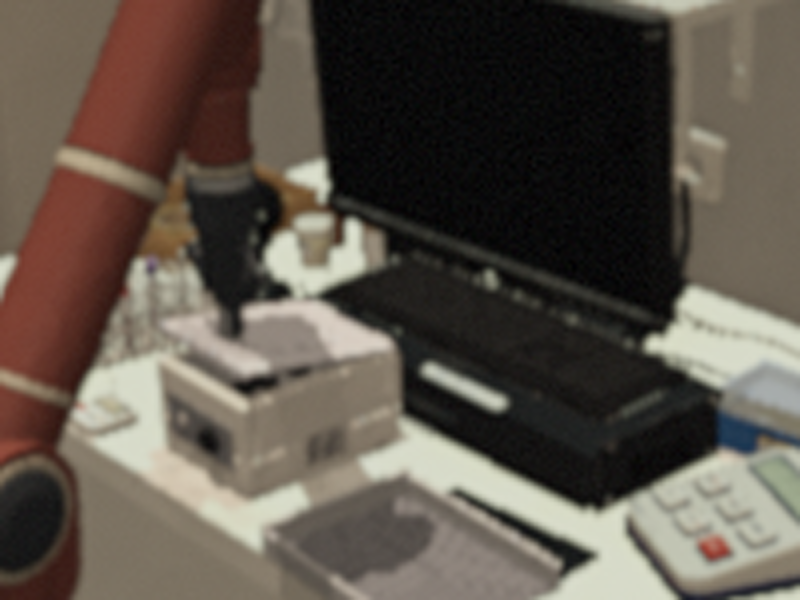

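Nearly shut, with about 10–12° left. I'll continue down slowly.

```bash
python3 -m handwheel '[[[0,-0.001,0,-0.005,0],[0,-0.002,0,-0.01,0],[0,-0.003,0,-0.014,0],[0,-0.003,0,-0.018,0],[0,-0.003,0,-0.021,0],[0,-0.003,0,-0.0235,0],[0,-0.003,0,-0.0255,0],[0,-0.003,0,-0.027,0],[0,-0.003,0,-0.028,0]]]' 40
python3 - <<'E'
from h import *
s=r.sense(); print(s['ee_pos'],s['force'])
snap("scene","aq_scene",(180,120,380,270),4)
E
```

```text
clock: 48.73
ee_pos: [0.4483, 0.2986, 0.1171]
tcp_rot: [0.707, 0.708, -0.0, 0.0]
force: [-1.5, -2.0, 8.5]
opening: 0.0003
[0.44826778 0.29861578 0.1170678 ] [-1.52148844 -2.02791223  8.50015346]
```

View pics/aq_scene.png

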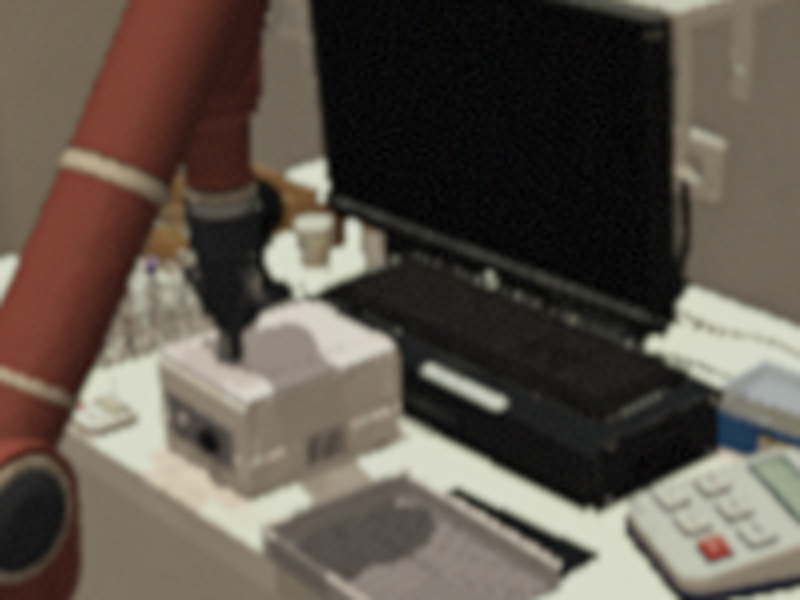

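```bash
python3 -m handwheel '[[[0,0,0,-0.0005,0],[0,0,0,-0.001,0],[0,0,0,-0.001,0]]]' 40
python3 -m handwheel '[[[0,0,0,0.01,0],[0,0,0,0.03,0],[0,-0.003,-0.01,0.06,0],[0,-0.003,-0.03,0.1,0],[0,-0.003,-0.06,0.14,0],[0,-0.003,-0.1,0.17,0],[0,-0.003,-0.14,0.18,0],[0,-0.003,-0.18,0.18,0],[0,-0.003,-0.21,0.18,0],[0,-0.003,-0.22,0.18,0]]]' 40
python3 - <<'E'
from h import *
s,im=snap("wrist","ar_wrist"); print(s['ee_pos'],s['force'])
snap("top","ar_top",(90,150,450,300),2.2)
snap("scene","ar_scene",(180,120,450,330),2.9)
E
```

```text
clock: 49.03
ee_pos: [0.4483, 0.2986, 0.1171]
tcp_rot: [0.707, 0.708, 0.0, 0.001]
force: [-2.6, -2.2, 8.8]
opening: -0.0001
clock: 49.87
ee_pos: [0.446, 0.0713, 0.2962]
tcp_rot: [0.71, 0.704, -0.002, 0.002]
force: [-0.1, -1.0, -0.7]
opening: 0.0
[0.44599857 0.07129059 0.29624018] [-0.0939245  -1.04840141 -0.73103825]
```

View pics/ar_top.png

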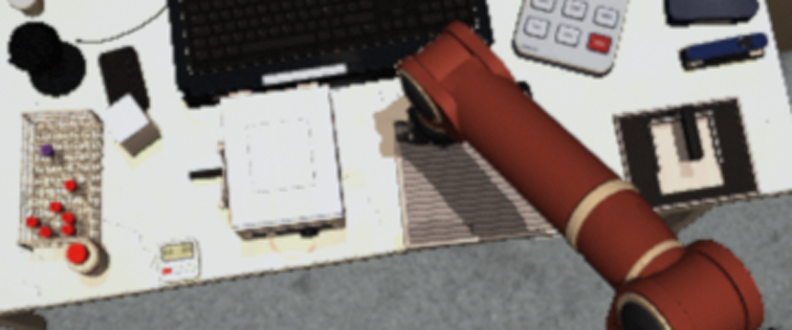

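View pics/ar_scene.png

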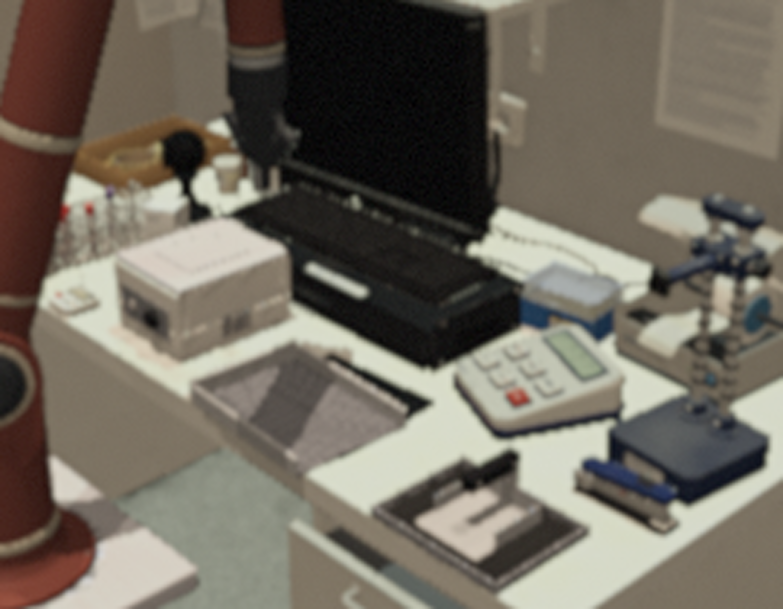

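View pics/ar_wrist.png

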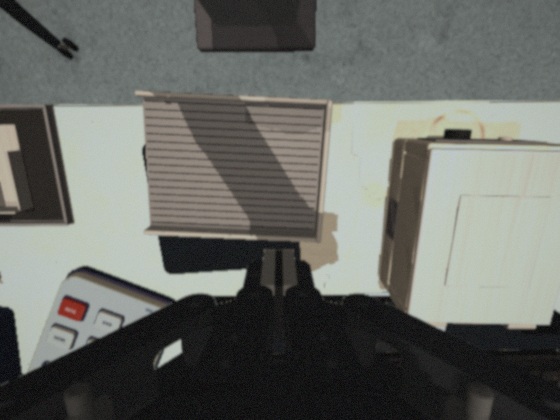

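```bash
python3 - <<'E'
import cv2,numpy as np
a=cv2.imread("pics/a_top.png");b=cv2.imread("pics/ar_top_raw.png")
x=np.hstack([a[195:255,365:440],b[195:255,365:440]])
y=np.hstack([a[190:290,90:165],b[190:290,90:165]])
cv2.imwrite("pics/cmp1.png",cv2.resize(x,None,fx=5,fy=5,interpolation=cv2.INTER_CUBIC))
cv2.imwrite("pics/cmp2.png",cv2.resize(y,None,fx=5,fy=5,interpolation=cv2.INTER_CUBIC))
E
```

```text
(no output)
```

View pics/cmp1.png

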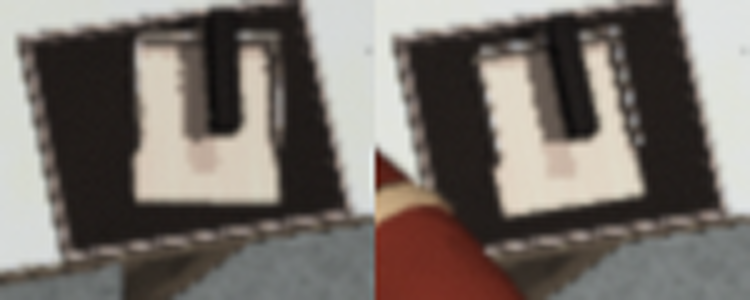

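View pics/cmp2.png

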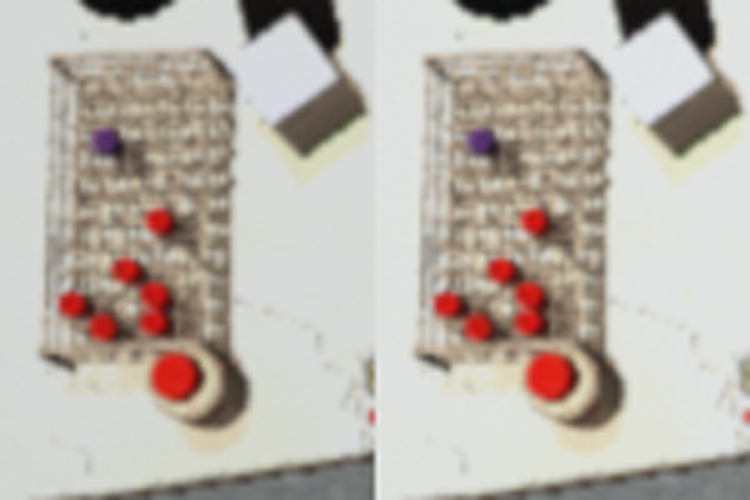

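```bash
python3 -m handwheel '[[[0,0,0.03,0,0],[0,0,0.07,0,0],[0,-0.005,0.11,0,0],[0,-0.01,0.15,0,0],[0,-0.01,0.19,-0.02,0],[0,-0.01,0.22,-0.06,0],[0,-0.01,0.226,-0.1,0],[0,-0.01,0.226,-0.14,0],[0,-0.01,0.226,-0.165,0],[0,-0.01,0.226,-0.168,0]]]' 40
python3 -m handwheel '[[[0,0,0,-0.003,0],[0,0,0,-0.006,0],[0,0,0,-0.009,0],[0,0,0,-0.01,0],[0,0,0,-0.011,0],[0,0,0,-0.012,0],[0,0,0,-0.012,0]]]' 40
```

```text
clock: 50.85
ee_pos: [0.431, 0.3043, 0.1224]
tcp_rot: [0.705, 0.709, -0.006, -0.001]
force: [-0.1, -0.9, 0.3]
opening: -0.0002
clock: 51.43
ee_pos: [0.436, 0.305, 0.1171]
tcp_rot: [0.707, 0.707, 0.001, 0.0]
force: [0.1, -0.8, 5.7]
opening: -0.0
```

```bash
python3 -m handwheel '[[[0,0,0,-0.001,0],[0,0,0,-0.002,0],[0,0,0,-0.003,0],[0,0,0,-0.003,0]]]' 40
```

```text
clock: 51.77
ee_pos: [0.4361, 0.3051, 0.1169]
tcp_rot: [0.707, 0.707, 0.001, 0.002]
force: [-3.6, -4.9, 24.3]
opening: -0.0003
```

```bash
python3 -m handwheel '[[[0,0,0,0.008,0],[0,0,0,0.03,0],[0,0,-0.01,0.06,0],[0,0,-0.03,0.1,0],[0,0,-0.06,0.14,0],[0,0,-0.1,0.17,0],[0,0,-0.14,0.18,0],[0,0,-0.17,0.18,0],[0,0,-0.18,0.18,0],[0,0,-0.18,0.18,0]]]' 40
python3 - <<'E'
from h import *
s,im=snap("scene","as_scene",(180,120,450,330),2.9); print(s['ee_pos'],s['force'])
print(r.close_job())
E
```

```text
clock: 52.6
ee_pos: [0.4361, 0.1193, 0.2931]
tcp_rot: [0.71, 0.704, -0.001, 0.002]
force: [-0.4, 0.7, 0.2]
opening: -0.0002
[0.43612429 0.119271   0.29305985] [-0.40216116  0.66709876  0.24810665]
the job is handed in; nothing more can be done
None
```

View pics/as_scene.png

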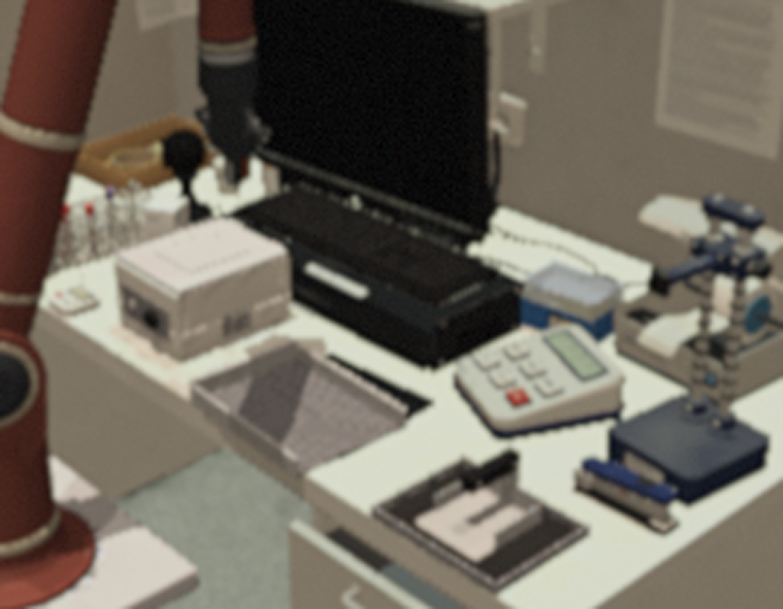

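The job is done and was handed in at about 52.7 s on the clock. All six mounts are in the tank, the scoop is flat in its dish, and the hood is fully shut.

- **Mounts:** I scooped them against the backstop in two passes of four and two, and tipped each load over the tank's right rim. No mount was touched by the gripper. Before closing the hood the wrist camera showed six mounts in the tank, one of them leaning against its wall, and the tray was empty.
- **Scoop:** It lies centred in the dish in the last pictures.
- **Hood:** I pushed the release bar down about 50 mm, which broke the stay, then lowered the hood slowly. A second press with about 24 N near the free edge found a hard stop at 117 mm, the height I took for the shut hood (110 mm rim plus the 7 mm plate). That agrees with the first closing.
- **Bystanders:** The bottle compared in place between the first and last top pictures. The timer and stapler looked undisturbed in the final views.

One reading disagreed: the bar push left the hood lowered only about 16 degrees, less than the 27 degrees given for 50 mm. It still closed freely. Nothing else failed or disagreed, and I saw no knock to the scoop or mounts.

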